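Hang the parts bin from the load bar of a weighing stand

TASK

The blue parts bin is to be weighed on the hanging load cell. Take the big S-hook from its post and hook it over the load bar of the weighing stand so that it sits down in the turned groove round the bar, not on the smooth part beside it, and let go of it there; then hang the bin by the middle of its wire bail in the hook's lower curl, so that it hangs free and still. Be gentle with the load bar, it must not be overloaded (20 N at most); keep the bin upright so that no nuts spill, and leave the other things on the bench where they are.

Things in the scene. Friction and masses are not known exactly. Their poses are not given: they have to be found in the camera images.
- s_hook: Big S-hook of 8 mm round steel, flat in its own x-z plane, 150 mm tall, 0.12 kg, hanging upright on the post's arm. Origin 80 mm below its outer top, 70 mm above its lowest point. Own z up, y across (8 mm, along the bar it hangs on). Upper curl open downward with its free tip on the +x side; lower curl open upward with its tip on the -x side.
- hook_top (a point): Centre of the hook's upper curl (inner radius 23 mm, so a bar in it touches 23 mm above this point), 49 mm above the hook's origin. The curl's tip (+x side) ends 7 mm below this point: lift it 30 to 45 mm to pass it over a bar.
- hook_leg (a point): Middle of the straight upright leg on the -x side of the upper curl, at x = -27 mm, 30 mm above the hook's origin; straight 19 mm up and down from here, then the bar slants across to the lower curl; the hook's outer top stands 50 mm above. Pinch it here across the hook's y (8 mm) from above; the fingers then pass the bar on its -x side.
- hook_low (a point): Centre of the hook's lower curl (inner radius 11 mm), 51 mm below the hook's origin. Its inside bottom lies 11 mm below this point; its free tip (-x side, centre line at x = -15 mm) has its top 12 mm above this point.
- riser: Low plywood riser, 180 (own x) x 344 (y) mm, top 45 mm above the bench, fixed; origin on the bench under its middle. The bin stands on its right part, the hook's post on its left. Between riser, stand and robot stand a 291 mm tall weighing terminal (its back about 110 mm before the riser) and, right of it, a 323 mm tall monitor: carry things behind or over them.
- hook_post: Fixed post on the riser where the hook hangs at the start; origin on the riser's top. A horizontal round arm, 10 mm thick, axis 155 mm above the origin, runs along its own y from the upright (y = +55 mm) to a black 18 mm ball (y = -31 mm). The hook hangs between y = -6 and +11 mm and lifts off upward.
- weigh_stand: Fixed weighing stand; origin on the bench under bar_mid, own x away from the robot, y to the left along the bar. Column at y = -245 mm; load cell on it from y = -265 to -125 mm, up to 345 mm high; a clamp under the cell's free end holds the load bar, which gives like a stiff spring (about 1 mm down for 3 N, stop at 9 mm).
- bar_mid (a point): Point on the load bar's axis 290 mm above the bench, axes as the stand's; it sinks with the bar. Round steel bar, 16 mm thick, along y, free from the clamp (y = -125 mm) to a 24 mm end collar (about y = +65 mm or more). A hook in the bar's groove has hook_top 19.5 mm below this point, on the smooth bar 15 mm.
- parts_bin: Blue open parts bin with nuts, 140 (own x) x 100 (y) x 52 mm, about 0.31 kg, z up, origin under the middle of its bottom. A rigid bail of 6 mm wire stands over its middle in the own y-z plane: legs at y = +-53 mm, top along y rising to a peak in the middle.
- bail_mid (a point): Peak of the bin's bail on the wire's centre line, 126 mm above the bin's bottom; the wire's radius is 3 mm.
- bin_grip (a point): Point to pinch on the black upright handle block in front of the bin's low front wall: own x = -88 mm, 56 mm above the bin's bottom. The block is 14 mm thick (own x), 44 mm wide (y), from 22 to 72 mm above the bottom; a bracket joins it to the wall (wall top 32 mm, 11 mm behind the block), so keep the fingertips above that.
- test_weight_1: Brass-coloured knobbed test weight, 38 mm diameter, 65 mm tall, standing on the bench; leave it.
- test_weight_2: Steel knobbed test weight, 29 mm diameter, 49 mm tall; leave it.
- test_weight_3: Steel knobbed test weight, 23 mm diameter, 39 mm tall; leave it.
- tally_counter: Round hand tally counter lying on the bench between stand and riser, 77 x 47 x 26 mm; leave it.
- staples_box: Small box of staples, 36 x 62 x 21 mm; leave it.
- small_hook: Small S-hook of 5 mm wire, 69 mm long, lying flat on the bench; not the one to use, leave it.
- clamp (a point): Middle of the dark clamp that holds the bar, at y = -142 mm of bar_mid. The bar can be clamped anywhere along its length, so its groove lies somewhere from y = -22 to +22 mm of bar_mid; where is not measured: find it by sight, or feel for it by sliding the hook lightly along the bar. Groove: neck 7 mm thick (4.5 mm deep), bottom 10 mm wide, 45 degree flanks, 19 mm wide at the surface.

How it is judged:
On the way:
1. the S-hook hangs by itself in the groove of the load bar, let go (z of hook_top in the frame of bar_mid between -0.0225 and -0.017 m and x of hook_top in the frame of bar_mid between -0.009 and 0.009 m and y of hook_top in the frame of bar_mid between -0.035 and 0.035 m and contact force between s_hook and the fingers below 0.1 N), for 0.3 s.
At the end, for the whole second after the job is handed in: The big hook, let go, sits in the bar's groove (hook_top 17 to 22.5 mm below bar_mid, 9 mm across, 35 mm along) and carries the bin by its bail (bail_mid within 13.5 mm of hook_low, at least 1.5 N), the bin over 20 mm up, tilted under 0.2 rad, clear of the stand, under 0.1 m/s (z of hook_top in the frame of bar_mid between -0.0225 and -0.017 m and x of hook_top in the frame of bar_mid between -0.009 and 0.009 m and y of hook_top in the frame of bar_mid between -0.035 and 0.035 m and distance between bail_mid and hook_low below 0.0135 m and contact force between parts_bin and s_hook above 1.5 N and height (world z) of parts_bin above 0.02 m and angle between parts_bin's own z axis and vertical below 0.2 rad and contact force between parts_bin and weigh_stand below 0.1 N and linear speed of parts_bin below 0.1 m/s); the robot touches nothing.
It fails at once if the weighing stand with its load bar is pushed or loaded with more than 20 N (contact force between weigh_stand and anything else above 20 N).
It fails at once if the bin is tipped by more than 0.5 rad (angle between parts_bin's own z axis and vertical above 0.5 rad).
It fails at once if another thing on the bench (test weights, tally counter, staples box, small hook) is moved by more than 30 mm (distance of any of test_weight_1, test_weight_2, test_weight_3, tally_counter, staples_box, small_hook from where it was at the start of the episode above 0.03 m).
It also fails if it takes over 72 s, if anything falls off the work surface, if the arm or the gripper's body presses on something with over 40 N, if the wrist force passes 120 N, or if a joint passes its speed limit or range.

ROBOT

A 7-joint arm with a two-finger parallel gripper is mounted at the origin on the work surface; the furniture and walls round the work are solid. World frame = base frame: x ahead of the robot, y to its left, z up, the work surface at z = 0. Lengths are in m, angles in rad, forces in N, time in s.
With the tool pointing down it reaches from about 0.4 to 0.9 m from the base axis. Payload 5.5 kg.
Tool frame: the origin (TCP) lies at the very end of the fingers, on their centre line; the grasp point (between the pads) lies 19 mm behind it (robot.grip_point_offset is the distance from the TCP to the grasp point, in m); y points along the fingers, z is the direction in which the jaws open and shut, and the axes are right-handed (so a half turn about y gives the same grasp; the last joint's range is limited). The gripper opens to 92 mm and grips with 3 to 60 N. Pads are 19 mm wide; open, the fingers measure 130 mm over their backs; the gripper's body (75 mm by 190 mm) begins 47 mm behind the grasp point.
Start: joints at [1.4, 0.501, -0.427, 1.55, 0.221, 1.138, -0.21], TCP at [0.273, -0.59, 0.227] pointing down, gripper open.
Joint ranges: [-2.88, 2.88], [-0.31, 2.03], [-1.54, 1.56], [0.2, 2.42], [-1.41, 4.55], [0.19, 2.02], [-2.57, 2.57]. Speed limits (rad/s): [2.57, 2.57, 3.14, 3.14, 3.14, 3.14, 3.14].

INTERFACE

Orientations are given as a 3x3 rotation matrix whose columns are the frame's x, y, z axes.
In Python, from cell import robot gives the robot as it stands.
- The arm moves only by the tool jog_arm, never from a script. Its argument "series" is a list of rows, each a list of 7 numbers: the turn, a rotation vector about the world's x, y, z in degrees, then the shift along the world's x, y, z in m, then the opening, from 0 (shut) to 1 (fully open). In form: [[ax, ay, az, dx, dy, dz, gripper], ...]. A call has exactly 5 rows; each row shifts and turns the commanded pose from where the row before left it; what a row does not reach is not made up. A row lasts 1/8 s, in which the tool goes at most 62.5 mm and 10.7 degrees, less where a joint would pass 70% of its speed; a pose out of reach is approached as far as the arm can. A call is refused whole if a number of a shift passes 0.0625 or a number of a turn 10.7, either way. A call with a gripper value outside its range is refused whole. The fingers move at their own pace and stop on an object; the grip force is fixed at half the most. Time passes only in rows, so rows that do not move let the fingers close, or fill a call up. It gives the time, the measured TCP pose, the force and the opening at its end, in the units of the state.
- robot.get_obs(): the state, without advancing time (a new reading comes with each control period).
- robot.snapshot(name): name is "side" or "top" or "wrist"; returns (picture, depth): 384x512x3 uint8, red, green, blue; 384x512 float32, m along the optical axis (not along the pixel's ray), 0 where there is no reading.
- robot.camera_params(name): a dict with "fx", "fy", "cx", "cy" (pixels), "rvec" (rotation vector, rad) and "tvec" (3), from world to camera coordinates, as OpenCV has them. Camera axes: x right, y down, z forward; pixel columns grow to the right and rows downward; lengths in m; the calibration is good to about 2 mm. A picture is of the moment at which its call begins: read the wrist's pose just before it. camera_params takes no time and is no camera call; for the wrist camera it gives the pose at the moment of the call.
- robot.hand_in(): hands the job in, once; it reports no verdict.
The state is a dict: "clock": time; "joints": joint angles; "qvel": joint speeds; "tau": joint torques, N m; "ee_pos": TCP position; "tcp_rot": TCP orientation; "contact_force": force on the tool from outside, world axes, zero at the start; "wrist_torque": the same for the moment, N m; "grip_width": finger opening in m.
Only numpy, scipy, OpenCV 4.12 (cv2) and the standard library are available. Lean on these libraries where they do the work, as an engineer would, in place of code of your own. Each camera call takes 0.05 s, during which the arm holds its last target.

## Working session

There is one attempt and no reset: what is moved stays moved. The work goes in short steps, Python scripts to look and compute and a tool call to move; the robot and the scene stay as the last step left them, time stands still between calls to the robot, and variables do not carry over. Pictures are saved under pics/ and viewed, and the job is handed in when it is done.

Besides the shell and the picture viewer there is one more tool, called after "Call:" by a JSON object that holds its "op" and its "data", one argument or row to a line. jog_arm: Moves the arm, as the interface text tells. Its arguments: {"type":"object","properties":{"series":{"type":"array","items":{"type":"array","items":{"type":"number"}}}},"required":["series"]}

```bash
ls; mkdir -p pics
cat > h.py <<'E'
import numpy as np, cv2
from cell import robot
def cam(n):
    p=robot.camera_params(n); R=cv2.Rodrigues(np.array(p['rvec'],float))[0]; return p,R,np.array(p['tvec'],float).ravel()
def snap(n,f):
    p,R,t=cam(n); im,d=robot.snapshot(n)
    cv2.imwrite(f'pics/{f}.png',cv2.cvtColor(im,cv2.COLOR_RGB2BGR)); np.savez(f'pics/{f}.npz',im=im,d=d,R=R,t=t,k=[p['fx'],p['fy'],p['cx'],p['cy']])
    return im,d
def load(f): return np.load(f'pics/{f}.npz')
def cloud(f):
    z=load(f); fx,fy,cx,cy=z['k']; d=z['d'].astype(float); v,u=np.mgrid[:d.shape[0],:d.shape[1]]
    P=np.stack([(u-cx)/fx*d,(v-cy)/fy*d,d],-1); W=(P-z['t'])@z['R']; W[d<=0]=np.nan; return W
def proj(f,X):
    z=load(f); fx,fy,cx,cy=z['k']; c=np.atleast_2d(X)@z['R'].T+z['t']; return np.c_[c[:,0]/c[:,2]*fx+cx,c[:,1]/c[:,2]*fy+cy]
E
python3 - <<'E'
from h import *
o=robot.get_obs(); print({k:np.round(v,3).tolist() for k,v in o.items()})
for n in('side','top','wrist'):
    snap(n,n+'0'); p,R,t=cam(n); print(n,p['fx'],np.round(-R.T@t,3),np.round(R[2],2))
E
```

```text
pics
{'clock': 0.0, 'joints': [1.4, 0.502, -0.427, 1.551, 0.221, 1.138, -0.21], 'qvel': [0.0, -0.0, -0.001, 0.0, 0.0, 0.0, 0.0], 'tau': [0.0, -56.66, -5.816, -27.911, -0.069, 0.031, 0.0], 'ee_pos': [0.273, -0.589, 0.226], 'tcp_rot': [[-0.907, -0.001, 0.42], [-0.42, 0.002, -0.907], [-0.0, -1.0, -0.002]], 'contact_force': [0.031, -0.235, 0.196], 'wrist_torque': [-0.009, -0.035, -0.017], 'grip_width': 0.092}
side 499.1875398262976 [-0.026 -1.117  0.68 ] [ 0.38  0.85 -0.37]
top 428.40035628260154 [0.279 0.035 1.565] [ 0.15 -0.01 -0.99]
wrist 312.05050648754747 [ 0.337 -0.56   0.385] [-0.24 -0.11 -0.97]
```

View pics/side0.png

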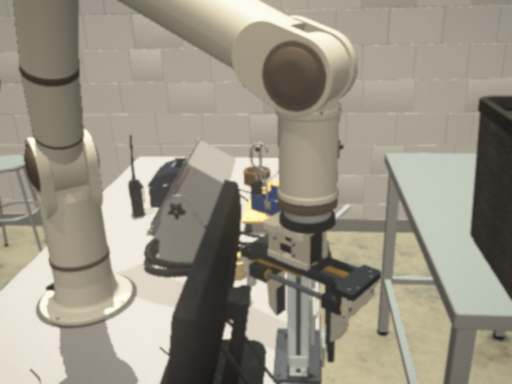

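View pics/top0.png

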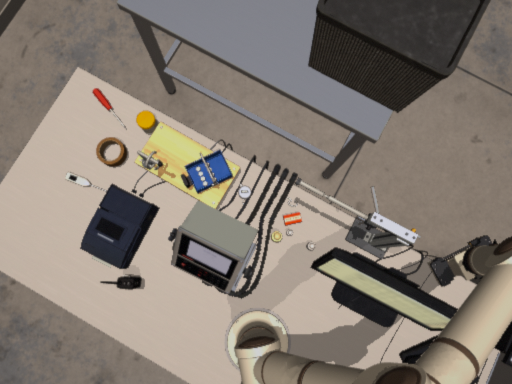

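View pics/wrist0.png

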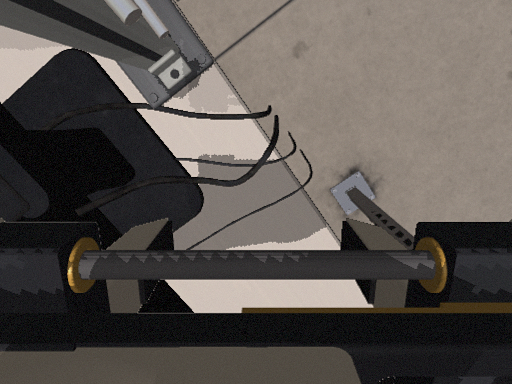

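Top view shows everything: riser with hook/bin around (150–240,130–200), and the load bar from (300,180) to (370,215). I'll zoom in and measure.

Run:
```python
from h import *
im=cv2.imread('pics/top0.png')
a=cv2.resize(im[115:215,130:260],None,fx=6,fy=6,interpolation=cv2.INTER_CUBIC);cv2.imwrite('pics/t_r.png',a)
a=cv2.resize(im[165:260,290:425],None,fx=5.9,fy=5.9,interpolation=cv2.INTER_CUBIC);cv2.imwrite('pics/t_s.png',a)
W=cloud('top0')
for u,v in [(255,340),(300,180),(330,197),(365,215),(375,215),(410,235),(152,160),(210,170),(185,180),(205,250)]:
    print(u,v,np.round(W[v,u],3))
```

```text
255 340 [0.07  0.014 0.369]
300 180 [ 0.518 -0.13   0.299]
330 197 [ 0.467 -0.22   0.292]
365 215 [ 0.41  -0.32   0.297]
375 215 [ 0.405 -0.335  0.346]
410 235 [ 0.347 -0.433  0.343]
152 160 [0.608 0.337 0.204]
210 170 [0.605 0.161 0.054]
185 180 [0.558 0.242 0.115]
205 250 [0.314 0.16  0.25 ]
```

View pics/t_r.png

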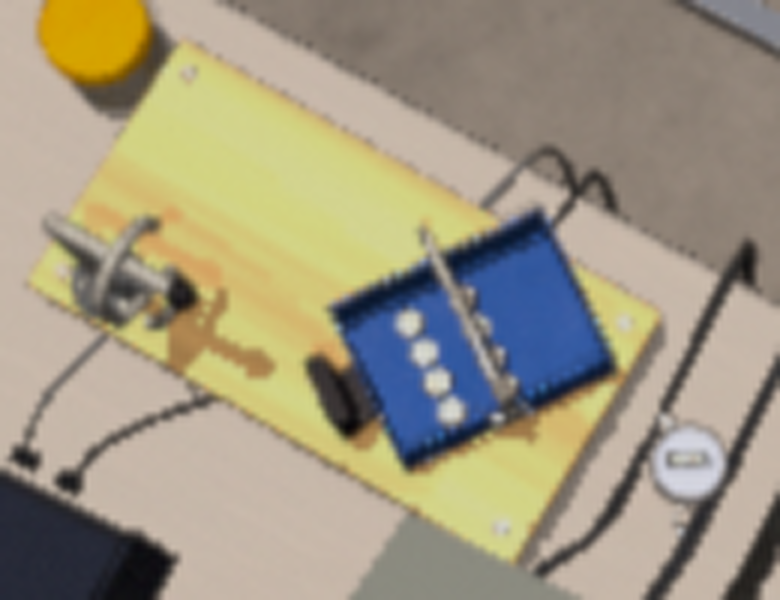

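View pics/t_s.png

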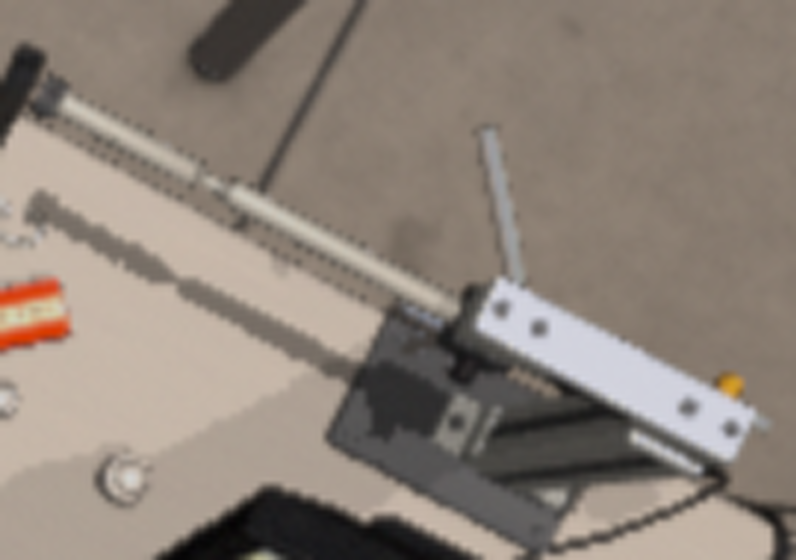

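Top view: groove is the dark notch at about pixel (326,196) of the top image, the hook hangs at (150,163), the black ball at (160,163) and the handle block at (187,181). I'll convert these to coordinates and fit the obstacles.

```bash
cat >> h.py <<'E'
def ray(f,u,v,z0):
    z=load(f); fx,fy,cx,cy=z['k']; d=z['R'].T@np.array([(u-cx)/fx,(v-cy)/fy,1]); c=-z['R'].T@z['t']; return c+d*(z0-c[2])/d[2]
E
python3 - <<'E'
from h import *
def c(u,v,o,s): return (o[0]+u/s-.4,o[1]+v/s-.4)
S=lambda u,v,z:ray('top0',*c(u,v,(290,165),5.9),z)
Rr=lambda u,v,z:ray('top0',*c(u,v,(130,115),6),z)
A=S(62,99,.296);B=S(455,303,.296);G=S(213,183,.294)
print('bar',A,B,'groove',G,'collar start->', np.linalg.norm(A-B)); d=(A-B)/np.linalg.norm(A-B);print(d,'yaw',np.degrees(np.arctan2(-d[0],d[1])), 'G from clamp face',(G-B)@d)
C=S(500,280,.345);D=S(765,420,.345);print('cell',C,D)
print('ball',Rr(181,290,.2),'upright',Rr(55,228,.2))
for p in[(190,45),(660,315),(515,560),(30,285)]: print('riser',Rr(*p,.045))
print('handle',Rr(338,395,.117),'bin corners',[np.round(Rr(*p,.097),3).tolist() for p in [(333,310),(540,212),(613,368),(408,468)]])
print('bail ends',Rr(425,232,.15),Rr(512,410,.15))
W=cloud('top0')
m=(W[...,2]>.22)&(W[...,2]<.34)
v,u=np.nonzero(m)
for lo,hi,n in[((165,195),(265,300),'term'),((310,240),(460,335),'mon')]:
    s=(u>=lo[0])&(u<hi[0])&(v>=lo[1])&(v<hi[1]); P=W[v[s],u[s]]; print(n,len(P),P.min(0),P.max(0)); 
    h=cv2.convexHull(P[:,:2].astype(np.float32)); print(np.round(cv2.approxPolyDP(h,.015,True)[:,0],3).tolist())
E
```

```text
bar [ 0.51470223 -0.1304951   0.296     ] [ 0.40757161 -0.32581492  0.296     ] groove [ 0.47065429 -0.20634563  0.294     ] collar start-> 0.22277073749675752
[0.48090077 0.87677503 0.        ] yaw -28.744249236514012 G from clamp face 0.13508419847089892
cell [ 0.41355593 -0.33441955  0.345     ] [ 0.34408786 -0.45851332  0.345     ]
ball [0.59914725 0.31275319 0.2       ] upright [0.634567   0.38201194 0.2       ]
riser [0.78952739 0.34163792 0.045     ]
riser [0.61663506 0.05471793 0.045     ]
riser [0.46851962 0.14251398 0.045     ]
riser [0.63967987 0.43555798 0.045     ]
handle [0.55597457 0.23865282 0.117     ] bin corners [[0.61, 0.245, 0.097], [0.668, 0.124, 0.097], [0.574, 0.082, 0.097], [0.516, 0.201, 0.097]]
bail ends [0.64284367 0.18574781 0.15      ] [0.53995819 0.13667915 0.15      ]
term 3389 [ 0.24652142 -0.00318231  0.22009298] [0.46909799 0.25631087 0.29493782]
[[0.4690000116825104, 0.18799999356269836], [0.3440000116825104, 0.25600001215934753], [0.24699999392032623, 0.061000000685453415], [0.375, -0.003000000026077032]]
mon 3371 [ 0.08546282 -0.58728562  0.22014186] [ 0.33879098 -0.20245407  0.33989405]
[[0.3109999895095825, -0.2160000056028366], [0.2800000011920929, -0.2029999941587448], [0.08500000089406967, -0.5699999928474426], [0.3059999942779541, -0.5870000123977661], [0.33899998664855957, -0.4059999883174896]]
```

Call:
{"op": "jog_arm", "data": {
  "series": [
    [0, 0, 0, 0, 0, 0.06, 1],
    [0, 0, 0, 0, 0, 0.06, 1],
    [0, 0, 0, 0, 0, 0.06, 1],
    [0, 0, 10.5, 0.01, 0.03, 0.05, 1],
    [0, 0, 10.5, 0.02, 0.04, 0, 1]
  ]
}}

```text
clock: 0.78
ee_pos: [0.3038, -0.5211, 0.4613]
tcp_rot: [[-0.694, 0.004, 0.72], [-0.72, -0.007, -0.694], [0.002, -1.0, 0.008]]
contact_force: [0.9, 0.6, -0.4]
grip_width: 0.0914
```

Call:
{"op": "jog_arm", "data": {
  "series": [
    [0, 0, 10.5, 0.02, 0.04, 0, 1],
    [0, 0, 10.5, 0.02, 0.04, 0, 1],
    [0, 0, 10.5, 0.02, 0.04, 0, 1],
    [0, 0, 10.5, 0.02, 0.04, 0, 1],
    [0, 0, 10.5, 0.02, 0.04, 0, 1]
  ]
}}

```text
clock: 1.4
ee_pos: [0.4036, -0.3183, 0.4565]
tcp_rot: [[0.151, -0.0, 0.988], [-0.988, -0.0, 0.151], [0.0, -1.0, -0.0]]
contact_force: [0.5, -0.3, 0.4]
grip_width: 0.0921
```

Call:
{"op": "jog_arm", "data": {
  "series": [
    [0, 0, 10.5, 0.02, 0.035, 0, 1],
    [0, 0, 10.5, 0.02, 0.035, 0, 1],
    [0, 0, 10.5, 0.02, 0.03, 0, 1],
    [0, 0, 10.5, 0.01, 0.02, 0, 1],
    [0, 0, 10.5, 0.01, 0.01, 0, 1]
  ]
}}

```text
clock: 2.02
ee_pos: [0.4836, -0.188, 0.4568]
tcp_rot: [[0.877, -0.0, 0.48], [-0.48, -0.0, 0.877], [-0.0, -1.0, -0.0]]
contact_force: [-0.8, -0.3, -0.3]
grip_width: 0.0919
```

Run:
```python
from h import *
o=robot.get_obs(); print({k:np.round(v,3).tolist() for k,v in o.items() if k in('clock','joints','ee_pos','tcp_rot','contact_force')})
snap('wrist','w1')
```

```text
{'clock': 2.025, 'joints': [1.166, 0.186, -0.987, 1.513, 0.156, 1.526, 1.251], 'ee_pos': [0.484, -0.188, 0.457], 'tcp_rot': [[0.877, -0.0, 0.48], [-0.48, -0.0, 0.877], [-0.0, -1.0, -0.0]], 'contact_force': [-0.77, -0.28, -0.272]}
```

View pics/w1.png

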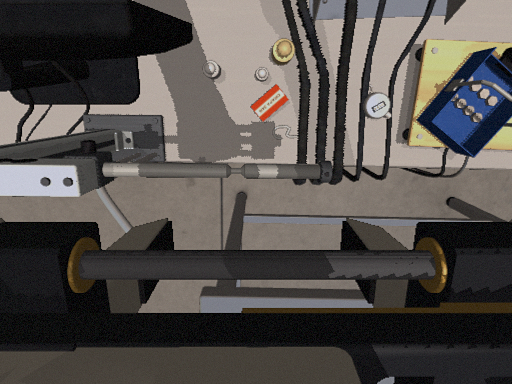

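Wrist view: the bar runs from (103,170) to the collar at (320,172), with the groove neck at (236,171); the monitor is at top left.

Run:
```python
from h import *
W=cloud('w1'); z=load('w1'); im=z['im']
cv2.imwrite('pics/w1z.png',cv2.cvtColor(cv2.resize(im[140:200,90:340],None,fx=3,fy=3,interpolation=cv2.INTER_CUBIC),cv2.COLOR_RGB2BGR))
for u in range(110,330,10):
    col=W[150:195,u]; k=(col[:,2]>.27)&(col[:,2]<.32); P=col[k]
    print(u,k.sum(),np.round(P.mean(0),4) if k.sum() else '', np.round(P[:,2].max(),4) if k.sum() else '')
# monitor edge
m=(W[...,2]>.2)&(W[...,2]<.34); m[130:]=False
P=W[m]; G=np.array([.4705,-.206]); s=np.radians(-28.74); sx=np.array([np.cos(s),np.sin(s)]); sy=np.array([-sx[1],sx[0]])
q=(P[:,:2]-G); xs,ys=q@sx,q@sy; print('mon in stand', xs.max(), ys.max())
for lo in np.arange(-.25,-.05,.02):
    k=(ys>lo)&(ys<lo+.02)
    if k.any(): print(round(lo,2),xs[k].max(),P[k,2][xs[k]>xs[k].max()-.01].mean())
```

```text
110 30 [ 0.4042 -0.3233  0.2869] 0.2982
120 14 [ 0.4124 -0.3112  0.2964] 0.299
130 14 [ 0.4174 -0.3022  0.2962] 0.2988
140 14 [ 0.4224 -0.2929  0.2964] 0.2978
150 15 [ 0.4279 -0.2843  0.2958] 0.2982
160 15 [ 0.4329 -0.275   0.2961] 0.2982
170 15 [ 0.4379 -0.2659  0.2958] 0.2984
180 15 [ 0.4429 -0.2566  0.2962] 0.2985
190 15 [ 0.448  -0.2476  0.2957] 0.2983
200 15 [ 0.453  -0.2383  0.296 ] 0.2987
210 15 [ 0.458  -0.2293  0.2957] 0.2989
220 14 [ 0.4634 -0.2202  0.2963] 0.2995
230 8 [ 0.4689 -0.2116  0.2932] 0.2948
240 6 [ 0.474  -0.2024  0.293 ] 0.2938
250 15 [ 0.479  -0.1931  0.2958] 0.2983
260 15 [ 0.484  -0.1838  0.2961] 0.3003
270 15 [ 0.489  -0.1747  0.2963] 0.2988
280 15 [ 0.4942 -0.1655  0.2956] 0.2977
290 15 [ 0.4991 -0.1563  0.2961] 0.2994
300 15 [ 0.5041 -0.1471  0.296 ] 0.2983
310 15 [ 0.5091 -0.138   0.2961] 0.2991
320 22 [ 0.514  -0.1292  0.2982] 0.3014
mon in stand -0.08189461014575533 -0.08527950224089043
-0.25 -0.113507407163498 0.2572984448793021
-0.23 -0.11353347294207371 0.277472877841266
-0.21 -0.11363691683597014 0.2897477031456411
-0.19 -0.11372240742965967 0.2900675861429799
-0.17 -0.11362241137206294 0.2891972287990383
-0.15 -0.11375779610102128 0.2906137587643651
-0.13 -0.11434441887150033 0.29035962602688764
-0.11 -0.11842512490080657 0.30190459117580204
-0.09 -0.12500597121575907 0.3010114384416407
```

View pics/w1z.png

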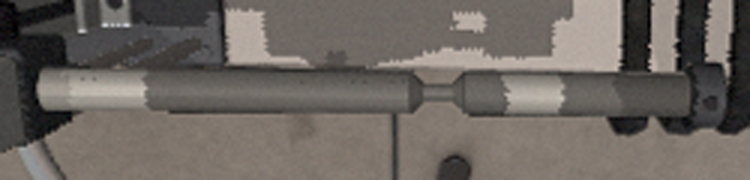

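Call:
{"op": "jog_arm", "data": {
  "series": [
    [0, 0, 0, 0.013, 0.053, 0, 1],
    [0, 0, 0, 0.013, 0.053, 0, 1],
    [0, 0, 0, 0.013, 0.053, 0, 1],
    [0, 0, 0, 0.013, 0.053, 0, 1],
    [0, 0, 0, 0.013, 0.053, 0, 1]
  ]
}}

```text
clock: 2.7
ee_pos: [0.5485, 0.0759, 0.4566]
tcp_rot: [[0.871, -0.0, 0.491], [-0.491, -0.001, 0.871], [0.0, -1.0, -0.001]]
contact_force: [1.3, -0.1, 0.5]
grip_width: 0.0915
```

Call:
{"op": "jog_arm", "data": {
  "series": [
    [0, 0, 0, 0.013, 0.053, 0, 1],
    [0, 0, 0, 0.013, 0.053, -0.01, 1],
    [0, 0, 0, 0.013, 0.053, -0.015, 1],
    [0, 0, 0, 0.013, 0.053, -0.015, 1],
    [0, 0, 0, 0.0, 0.03, -0.01, 1]
  ]
}}

```text
clock: 3.32
ee_pos: [0.5999, 0.3195, 0.4045]
tcp_rot: [[0.873, -0.003, 0.488], [-0.488, -0.0, 0.873], [-0.002, -1.0, -0.002]]
contact_force: [0.4, -0.1, 1.0]
grip_width: 0.0917
```

Run:
```python
from h import *
o=robot.get_obs(); print({k:np.round(v,3).tolist() for k,v in o.items() if k in('clock','joints','ee_pos','tcp_rot','contact_force')})
snap('wrist','w2'); snap('side','side2')
im=cv2.imread('pics/side2.png');cv2.imwrite('pics/side2z.png',cv2.resize(im[120:280,180:380],None,fx=4,fy=3.7,interpolation=cv2.INTER_CUBIC))
```

```text
{'clock': 3.325, 'joints': [0.047, 0.598, -1.001, 1.197, 0.492, 1.592, 0.208], 'ee_pos': [0.6, 0.32, 0.404], 'tcp_rot': [[0.873, -0.003, 0.488], [-0.488, -0.0, 0.873], [-0.002, -1.0, -0.002]], 'contact_force': [0.433, -0.071, 0.985]}
```

View pics/w2.png

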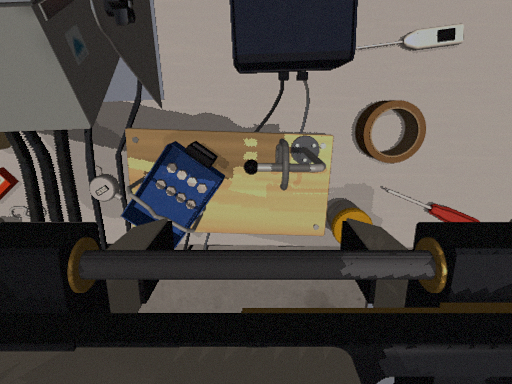

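View pics/side2z.png

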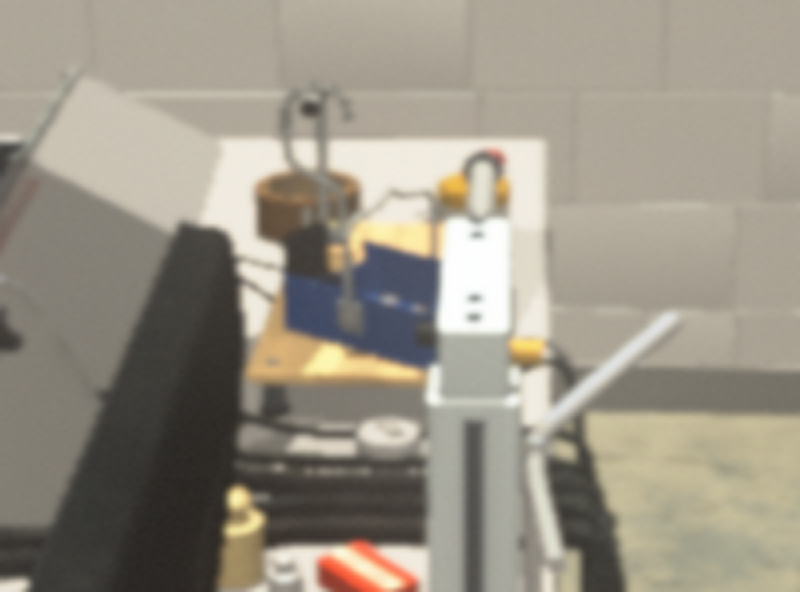

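Wrist view 2: ball at (251,167), arm to (323,168), hook's upper curl from (283,142) to (284,188), leg on the robot side; the bin is upright with the handle at (200,153).

Run:
```python
from h import *
W=cloud('w2'); im=load('w2')['im']
cv2.imwrite('pics/w2z.png',cv2.cvtColor(cv2.resize(im[120:240,110:340],None,fx=3.4,fy=3.4,interpolation=cv2.INTER_CUBIC),cv2.COLOR_RGB2BGR))
print('ball',np.nanmean(W[164:171,247:255].reshape(-1,3),0),np.nanmax(W[160:175,245:258,2]))
for u in (260,265,270,275,298,304,310,316):
    c=W[155:180,u]; k=c[:,2]>.18; print('arm',u,k.sum(),np.round(c[k].mean(0),4))
for v in range(136,196,4):
    r=W[v,270:300]; k=r[:,2]>.16; 
    if k.any(): print('hook',v,np.nonzero(k)[0].min()+270,np.nonzero(k)[0].max()+270,np.round(r[k].mean(0),4))
```

```text
ball [0.59711956 0.31312446 0.20924392] 0.21104392920666723
arm 260 8 [0.6028 0.3225 0.2049]
arm 265 9 [0.606  0.3274 0.205 ]
arm 270 9 [0.6089 0.3325 0.2049]
arm 275 9 [0.6117 0.3376 0.205 ]
arm 298 8 [0.6252 0.3608 0.2053]
arm 304 8 [0.6287 0.3669 0.2052]
arm 310 8 [0.6321 0.373  0.2054]
arm 316 8 [0.6357 0.3792 0.2045]
hook 140 281 285 [0.5925 0.361  0.1756]
hook 144 281 287 [0.5948 0.3595 0.1937]
hook 148 282 288 [0.5984 0.3583 0.2008]
hook 152 282 288 [0.6017 0.356  0.2055]
hook 156 282 288 [0.6052 0.3539 0.2091]
hook 160 282 287 [0.6086 0.3512 0.2109]
hook 164 270 299 [0.6139 0.349  0.2055]
hook 168 270 299 [0.6176 0.3468 0.2077]
hook 172 282 288 [0.6209 0.3452 0.2128]
hook 176 282 288 [0.6251 0.343  0.2126]
hook 180 282 287 [0.6295 0.3402 0.2107]
hook 184 281 287 [0.6344 0.3373 0.2069]
hook 188 280 286 [0.6402 0.3335 0.1997]
```

View pics/w2z.png

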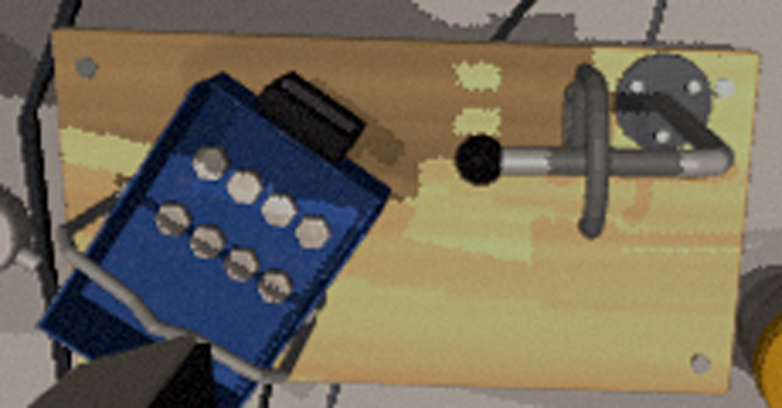

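Call:
{"op": "jog_arm", "data": {
  "series": [
    [0, 0, 0, -0.0055, 0.04, -0.02, 0.5],
    [0, 0, 0, 0, 0, -0.05, 0.5],
    [0, 0, 0, 0, 0, -0.05, 0.5],
    [0, 0, 0, 0, 0, -0.03, 0.5],
    [0, 0, 0, 0, 0, 0, 0.5]
  ]
}}

```text
clock: 4.05
ee_pos: [0.5947, 0.354, 0.254]
tcp_rot: [[0.872, -0.004, 0.49], [-0.49, -0.004, 0.872], [-0.001, -1.0, -0.005]]
contact_force: [-0.3, 0.3, -0.2]
grip_width: 0.0479
```

Run:
```python
from h import *
o=robot.get_obs(); print({k:np.round(v,4).tolist() for k,v in o.items() if k in('clock','ee_pos','tcp_rot','grip_width')})
snap('wrist','w3')
```

```text
{'clock': 4.05, 'ee_pos': [0.5947, 0.354, 0.254], 'tcp_rot': [[0.8717, -0.0038, 0.49], [-0.4901, -0.0039, 0.8717], [-0.0014, -1.0, -0.0052]], 'grip_width': 0.0479}
```

View pics/w3.png

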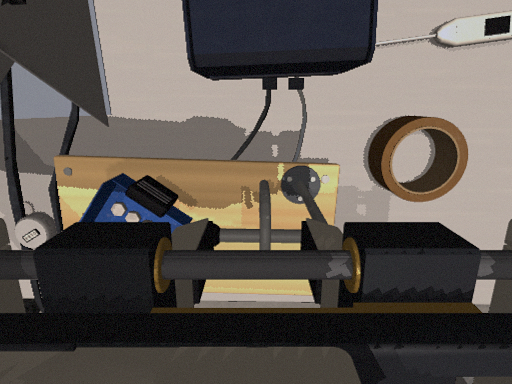

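Run:
```python
from h import *
W=cloud('w3')
for v in range(176,228,5):
    r=W[v,250:285]; k=r[:,2]>.13
    if k.any(): print('hook',v,np.nonzero(k)[0].min()+250,np.nonzero(k)[0].max()+250,np.round(r[k].mean(0),4))
```

```text
hook 181 261 267 [0.5942 0.3615 0.1464]
hook 186 260 268 [0.5933 0.3615 0.1669]
hook 191 259 269 [0.5939 0.3609 0.1787]
hook 196 259 269 [0.5953 0.3599 0.187 ]
hook 201 260 270 [0.5962 0.3601 0.1973]
hook 206 260 270 [0.5983 0.3589 0.2013]
hook 211 260 270 [0.6007 0.3575 0.2042]
hook 216 260 270 [0.6031 0.3561 0.2071]
hook 221 260 270 [0.6057 0.3546 0.209 ]
hook 226 260 270 [0.6085 0.353  0.2101]
```

Call:
{"op": "jog_arm", "data": {
  "series": [
    [0, 0, 0, 0.0008, 0.0062, -0.03, 0.5],
    [0, 0, 0, 0, 0, -0.04, 0.5],
    [0, 0, 0, 0, 0, -0.03, 0.5],
    [0, 0, 0, 0, 0, 0, 0],
    [0, 0, 0, 0, 0, 0, 0]
  ]
}}

```text
clock: 4.72
ee_pos: [0.5969, 0.3643, 0.1596]
tcp_rot: [[0.873, 0.003, 0.488], [-0.488, 0.002, 0.873], [0.001, -1.0, 0.003]]
contact_force: [0.7, 0.7, 0.4]
grip_width: 0.0304
```

Call:
{"op": "jog_arm", "data": {
  "series": [
    [0, 0, 0, 0, 0, 0, 0],
    [0, 0, 0, 0, 0, 0, 0],
    [0, 0, 0, 0, 0, 0.015, 0],
    [0, 0, 0, 0, 0, 0.015, 0],
    [0, 0, 0, 0, 0, 0.011, 0]
  ]
}}

```text
clock: 5.35
ee_pos: [0.5959, 0.3639, 0.1997]
tcp_rot: [[0.873, 0.001, 0.487], [-0.487, 0.001, 0.873], [0.001, -1.0, 0.002]]
contact_force: [-0.1, -0.2, -1.3]
grip_width: 0.0071
```

Run:
```python
from h import *
o=robot.get_obs(); print({k:np.round(v,4).tolist() for k,v in o.items() if k in('clock','ee_pos','tcp_rot','grip_width','contact_force')})
snap('wrist','w4'); snap('side','side4')
im=cv2.imread('pics/side4.png');cv2.imwrite('pics/side4z.png',cv2.resize(im[90:230,180:360],None,fx=4,fy=4,interpolation=cv2.INTER_CUBIC))
```

```text
{'clock': 5.35, 'ee_pos': [0.5959, 0.3639, 0.1997], 'tcp_rot': [[0.8734, 0.0013, 0.487], [-0.487, 0.001, 0.8734], [0.0007, -1.0, 0.0015]], 'contact_force': [-0.1145, -0.2269, -1.3465], 'grip_width': 0.0071}
```

View pics/w4.png

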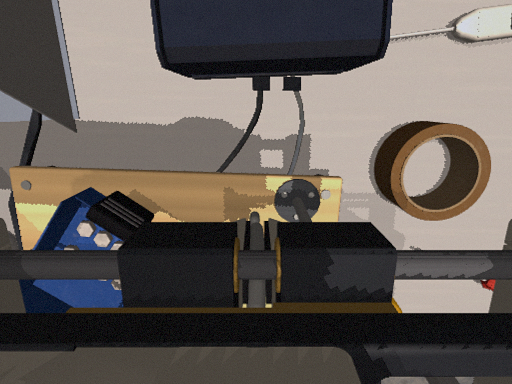

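View pics/side4z.png

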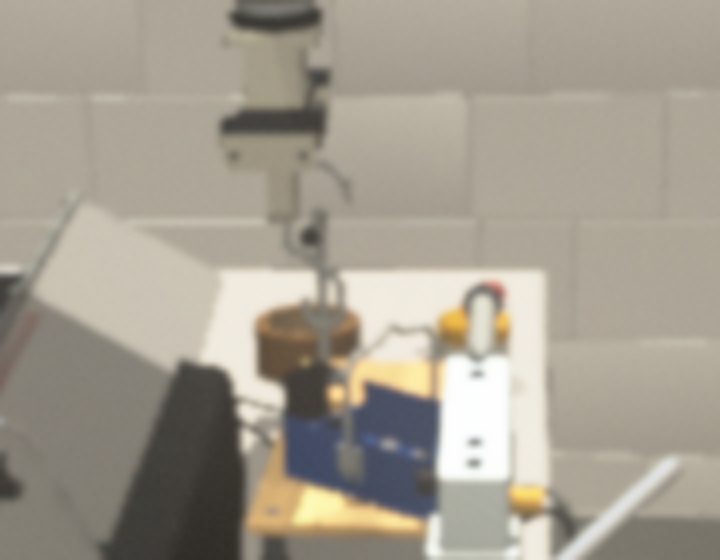

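Call:
{"op": "jog_arm", "data": {
  "series": [
    [0, 0, 0, 0, 0, 0.003, 0],
    [0, 0, 0, -0.02, 0.011, 0, 0],
    [0, 0, 0, -0.025, 0.014, 0, 0],
    [0, 0, 0, -0.02, 0.011, 0.02, 0],
    [0, 0, 0, 0, 0, 0.05, 0]
  ]
}}

```text
clock: 6.08
ee_pos: [0.5256, 0.4009, 0.2702]
tcp_rot: [[0.876, -0.005, 0.482], [-0.482, -0.002, 0.876], [-0.003, -1.0, -0.004]]
contact_force: [1.1, 0.7, -0.6]
grip_width: 0.0073
```

Call:
{"op": "jog_arm", "data": {
  "series": [
    [0, 0, 0, 0, 0, 0.055, 0],
    [0, 0, 0, 0, 0, 0.055, 0],
    [0, 0, 0, 0, -0.02, 0.04, 0],
    [0, 0, 0, -0.01, -0.04, 0, 0],
    [0, 0, 0, -0.01, -0.05, 0, 0]
  ]
}}

```text
clock: 6.7
ee_pos: [0.5085, 0.2908, 0.4224]
tcp_rot: [[0.875, 0.002, 0.484], [-0.484, 0.001, 0.875], [0.001, -1.0, 0.002]]
contact_force: [0.4, -1.6, -0.7]
grip_width: 0.0075
```

Call:
{"op": "jog_arm", "data": {
  "series": [
    [0, 0, 0, -0.012, -0.05, 0, 0],
    [0, 0, 0, -0.012, -0.05, 0, 0],
    [0, 0, 0, -0.012, -0.05, 0, 0],
    [0, 0, 0, -0.012, -0.05, 0, 0],
    [0, 0, 0, -0.012, -0.05, 0, 0]
  ]
}}

```text
clock: 7.32
ee_pos: [0.4493, 0.0397, 0.4211]
tcp_rot: [[0.874, 0.0, 0.485], [-0.485, -0.002, 0.874], [0.001, -1.0, -0.001]]
contact_force: [0.9, -0.4, 0.0]
grip_width: 0.0075
```

Call:
{"op": "jog_arm", "data": {
  "series": [
    [0, 0, 0, -0.012, -0.05, 0, 0],
    [0, 0, 0, -0.012, -0.05, 0, 0],
    [0, 0, 0, -0.01, -0.04, 0, 0],
    [0, 0, 0, -0.005, -0.02, 0, 0],
    [0, 0, 0, 0, 0, 0, 0]
  ]
}}

```text
clock: 7.95
ee_pos: [0.4111, -0.1204, 0.4211]
tcp_rot: [[0.873, -0.0, 0.488], [-0.488, -0.001, 0.873], [0.0, -1.0, -0.001]]
contact_force: [0.3, 0.1, -1.0]
grip_width: 0.0075
```

Run:
```python
from h import *
o=robot.get_obs(); print({k:np.round(v,4).tolist() for k,v in o.items() if k in('clock','ee_pos','tcp_rot','grip_width','contact_force')})
snap('wrist','w5'); snap('side','side5'); snap('top','top5')
im=cv2.imread('pics/side5.png');cv2.imwrite('pics/side5z.png',cv2.resize(im[60:220,180:380],None,fx=4,fy=3.7,interpolation=cv2.INTER_CUBIC))
```

```text
{'clock': 7.95, 'ee_pos': [0.4111, -0.1204, 0.4211], 'tcp_rot': [[0.8726, -0.0001, 0.4884], [-0.4884, -0.0009, 0.8726], [0.0003, -1.0, -0.0009]], 'contact_force': [0.347, 0.0566, -0.9842], 'grip_width': 0.0075}
```

View pics/w5.png

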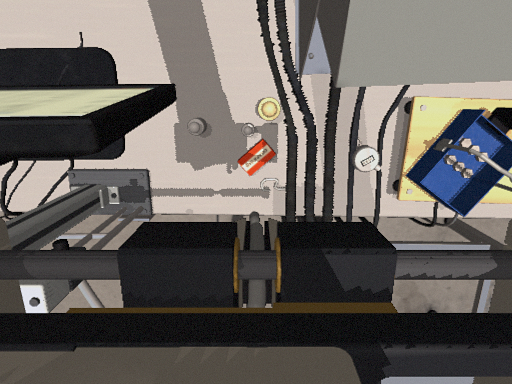

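View pics/side5z.png

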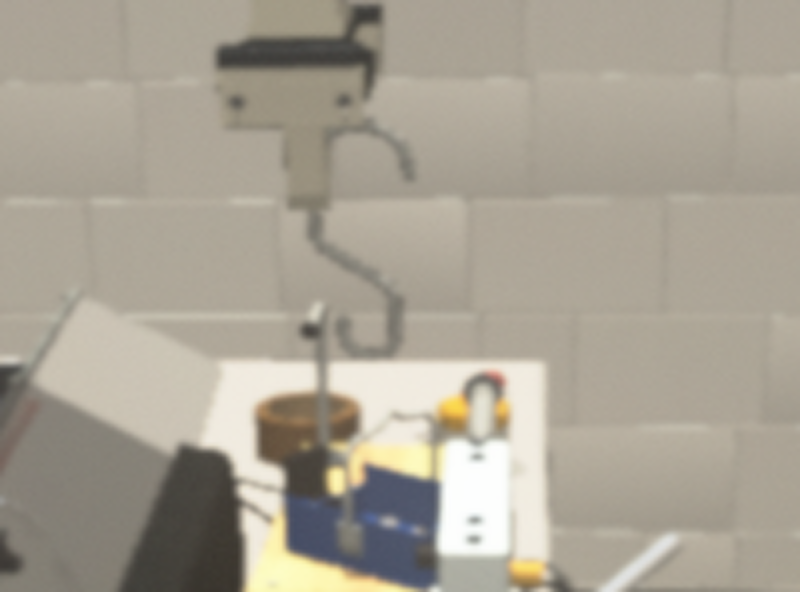

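```bash
cat > hp.py <<'E'
from h import *
S=np.radians(-29.2); SX=np.array([np.cos(S),np.sin(S),0]); SY=np.array([-np.sin(S),np.cos(S),0])
def inplane(f,u,v,T):
    z=load(f); fx,fy,cx,cy=z['k']; d=z['R'].T@np.array([(u-cx)/fx,(v-cy)/fy,1]); c=-z['R'].T@z['t']
    p=c+d*((T-c)@SY)/(d@SY); q=p-T; return np.round([q@SX*1e3,q[2]*1e3],1)
E
python3 - <<'E'
from hp import *
T=robot.get_obs()['ee_pos']
for n,u,v in [('low bottom',370,356),('low right',403,315),('lowtip top',345,316),('leg bottom left',311,230),('tip end',409,180),('top',365,120),('tip right',413,170)]:
    print(n,inplane('side5',180+u/4-.4,60+v/3.7-.4,T))
W=cloud('side5'); 
q=(W-T); m=(abs(q@SY)<.012)&(q[...,2]<-.01)&(q[...,2]>-.13)&(abs(q@SX)<.08)
P=q[m]; print(m.sum(),(P@SX).min(),(P@SX).max(),P[:,2].min(),(P@SY).mean())
m=(abs(q@SY)<.03)&(q[...,2]>-.01)&(q[...,2]<.06)&(q@SX>.04)&(q@SX<.09); P=q[m]; print(m.sum(),(P@SX).max(),P[:,2].min(),P[:,2].max())
E
```

```text
low bottom [ 33.6 -93.4]
low right [ 52.7 -67.1]
lowtip top [ 19.8 -67.7]
leg bottom left [  2.  -13.7]
tip end [57.  16.3]
top [33.4 52.2]
tip right [59.2 22.3]
227 0.0012973070203158659 0.05241576669142884 -0.09534887504142553 -0.006662660247034186
63 0.05988334487630809 0.017658220894903598 0.05204807270759859
```

Call:
{"op": "jog_arm", "data": {
  "series": [
    [0, 0, 0, -0.009, -0.047, 0, 0],
    [0, 0, 0, 0, 0, -0.04, 0],
    [0, 0, 0, 0, 0, -0.04, 0],
    [0, 0, 0, 0, 0, -0.04, 0],
    [0, 0, 0, 0, 0, -0.01, 0]
  ]
}}

```text
clock: 8.72
ee_pos: [0.4016, -0.1654, 0.289]
tcp_rot: [[0.875, -0.003, 0.484], [-0.484, 0.002, 0.875], [-0.004, -1.0, 0.001]]
contact_force: [-0.1, 1.1, -1.1]
grip_width: 0.0076
```

Run:
```python
from hp import *
o=robot.get_obs(); print({k:np.round(v,4).tolist() for k,v in o.items() if k in('clock','ee_pos','tcp_rot','grip_width','contact_force')})
G=np.array([.4728,-.2069,.29]); q=o['ee_pos']-G; print(q@SX,q@SY,q[2])
snap('side','side6')
im=cv2.imread('pics/side6.png');cv2.imwrite('pics/side6z.png',cv2.resize(im[120:300,200:400],None,fx=4,fy=3.3,interpolation=cv2.INTER_CUBIC))
```

```text
{'clock': 8.725, 'ee_pos': [0.4016, -0.1654, 0.289], 'tcp_rot': [[0.8748, -0.0033, 0.4844], [-0.4844, 0.0024, 0.8748], [-0.004, -1.0, 0.0005]], 'contact_force': [-0.0785, 1.1087, -1.149], 'grip_width': 0.0076}
-0.0824073287752384 0.0014299720943301117 -0.00099531801874847
```

View pics/side6z.png

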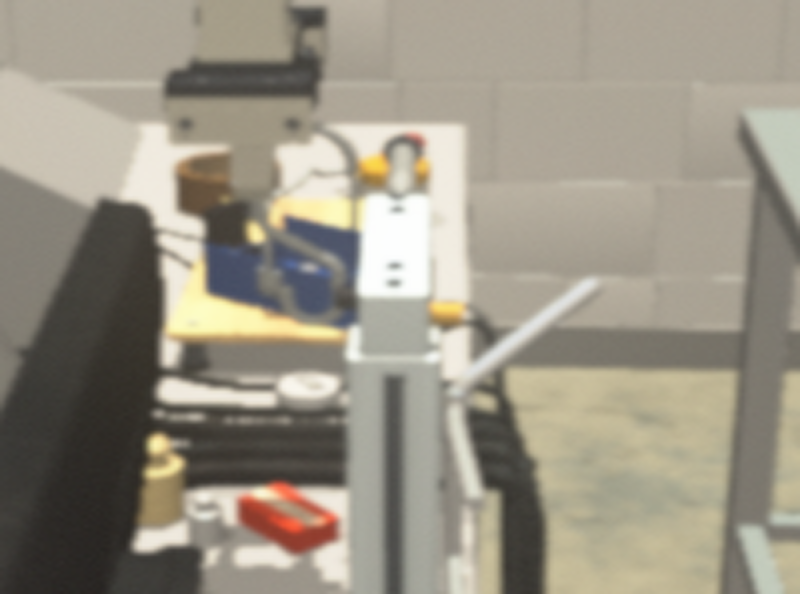

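Call:
{"op": "jog_arm", "data": {
  "series": [
    [0, 0, 0, 0, 0, 0.004, 0],
    [0, 0, 0, 0.02, -0.0115, 0, 0],
    [0, 0, 0, 0.02, -0.0115, 0, 0],
    [0, 0, 0, 0.0065, -0.0035, 0, 0],
    [0, 0, 0, 0, 0, 0, 0]
  ]
}}

```text
clock: 9.4
ee_pos: [0.4495, -0.1939, 0.2955]
tcp_rot: [[0.873, 0.001, 0.487], [-0.487, 0.0, 0.873], [0.001, -1.0, 0.001]]
contact_force: [0.1, 0.1, -0.7]
grip_width: 0.0074
```

Run:
```python
from hp import *
o=robot.get_obs(); print({k:np.round(v,4).tolist() for k,v in o.items() if k in('clock','ee_pos','tcp_rot','grip_width','contact_force')})
G=np.array([.4728,-.2069,.29]); q=o['ee_pos']-G; print(q@SX,q@SY,q[2])
snap('side','side7');snap('wrist','w7')
im=cv2.imread('pics/side7.png');cv2.imwrite('pics/side7z.png',cv2.resize(im[120:240,220:370],None,fx=5,fy=5,interpolation=cv2.INTER_CUBIC))
```

```text
{'clock': 9.4, 'ee_pos': [0.4495, -0.1939, 0.2955], 'tcp_rot': [[0.8735, 0.0009, 0.4868], [-0.4868, 0.0002, 0.8735], [0.0007, -1.0, 0.0006]], 'contact_force': [0.104, 0.1353, -0.6636], 'grip_width': 0.0074}
-0.02664851741294368 -5.340200779886321e-05 0.005546639068531034
```

View pics/side7z.png

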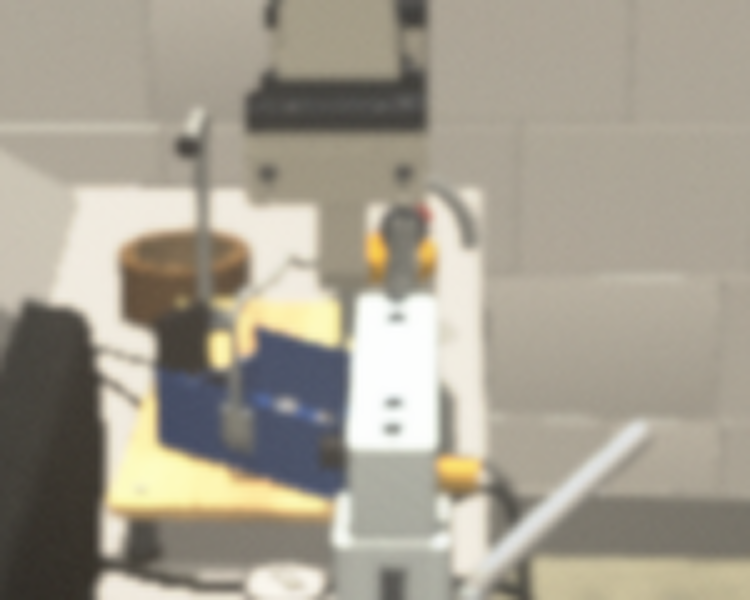

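View pics/w7.png

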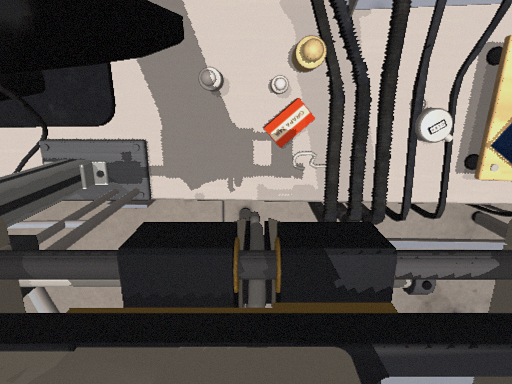

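Call:
{"op": "jog_arm", "data": {
  "series": [
    [0, 0, 0, -0.0018, 0.001, 0, 0],
    [0, 0, 0, 0, 0, -0.015, 0],
    [0, 0, 0, 0, 0, -0.015, 0],
    [0, 0, 0, 0, 0, -0.009, 0],
    [0, 0, 0, 0, 0, 0, 0]
  ]
}}

```text
clock: 10.12
ee_pos: [0.4465, -0.1927, 0.2545]
tcp_rot: [[0.874, -0.002, 0.487], [-0.487, 0.002, 0.874], [-0.002, -1.0, 0.0]]
contact_force: [0.0, -0.7, -1.3]
grip_width: 0.0075
```

Call:
{"op": "jog_arm", "data": {
  "series": [
    [0, 0, 0, 0, 0, -0.001, 0],
    [0, 0, 0, 0, 0, -0.001, 0],
    [0, 0, 0, 0, 0, -0.001, 0],
    [0, 0, 0, 0, 0, 0, 0],
    [0, 0, 0, 0, 0, 0, 0]
  ]
}}

```text
clock: 10.75
ee_pos: [0.4473, -0.1931, 0.2528]
tcp_rot: [[0.873, 0.0, 0.487], [-0.487, -0.0, 0.873], [0.0, -1.0, -0.0]]
contact_force: [0.6, 0.1, -1.2]
grip_width: 0.0075
```

Call:
{"op": "jog_arm", "data": {
  "series": [
    [0, 0, 0, 0, 0, -0.001, 0],
    [0, 0, 0, 0, 0, -0.001, 0],
    [0, 0, 0, 0, 0, -0.001, 0],
    [0, 0, 0, 0, 0, 0, 0],
    [0, 0, 0, 0, 0, 0, 0]
  ]
}}

```text
clock: 11.38
ee_pos: [0.4472, -0.1931, 0.2497]
tcp_rot: [[0.873, -0.0, 0.487], [-0.487, 0.0, 0.873], [-0.0, -1.0, 0.0]]
contact_force: [-0.2, 0.8, -1.9]
grip_width: 0.0076
```

Call:
{"op": "jog_arm", "data": {
  "series": [
    [0, 0, 0, 0, 0, -0.001, 0],
    [0, 0, 0, 0, 0, -0.001, 0],
    [0, 0, 0, 0, 0, 0, 0],
    [0, 0, 0, 0, 0, 0, 0],
    [0, 0, 0, 0, 0, 0, 0]
  ]
}}

```text
clock: 12.0
ee_pos: [0.4473, -0.1931, 0.2477]
tcp_rot: [[0.873, -0.0, 0.487], [-0.487, 0.0, 0.873], [-0.0, -1.0, -0.0]]
contact_force: [0.2, 0.1, -0.9]
grip_width: 0.007
```

Call:
{"op": "jog_arm", "data": {
  "series": [
    [0, 0, 0, 0, 0, -0.001, 0],
    [0, 0, 0, 0, 0, -0.001, 0],
    [0, 0, 0, 0, 0, 0, 0],
    [0, 0, 0, 0, 0, 0, 0],
    [0, 0, 0, 0, 0, 0, 0]
  ]
}}

```text
clock: 12.62
ee_pos: [0.4473, -0.1931, 0.2458]
tcp_rot: [[0.873, 0.0, 0.487], [-0.487, -0.0, 0.873], [0.0, -1.0, 0.0]]
contact_force: [-0.1, 0.1, -0.5]
grip_width: 0.0073
```

Run:
```python
from hp import *
for i in range(3):
    o=robot.get_obs(); print({k:np.round(v,4).tolist() for k,v in o.items() if k in('clock','ee_pos','wrist_torque','contact_force')})
    if i==0: snap('wrist','w8')
    if i==1: snap('side','side8')
```

```text
{'clock': 12.625, 'ee_pos': [0.4473, -0.1931, 0.2458], 'contact_force': [-0.0586, 0.1072, -0.4818], 'wrist_torque': [0.029, -0.1006, 0.0243]}
{'clock': 12.675, 'ee_pos': [0.4473, -0.1931, 0.2458], 'contact_force': [-0.4928, -1.3571, -0.0364], 'wrist_torque': [0.0717, -0.1138, -0.0056]}
{'clock': 12.725, 'ee_pos': [0.4473, -0.1931, 0.2458], 'contact_force': [0.4259, 0.205, -1.2654], 'wrist_torque': [0.0713, -0.1483, 0.0388]}
```

Call:
{"op": "jog_arm", "data": {
  "series": [
    [0, 0, 0, 0, 0, -0.001, 0],
    [0, 0, 0, 0, 0, -0.001, 0],
    [0, 0, 0, 0, 0, 0, 0],
    [0, 0, 0, 0, 0, 0, 0],
    [0, 0, 0, 0, 0, 0, 0]
  ]
}}

```text
clock: 13.35
ee_pos: [0.4474, -0.1931, 0.2439]
tcp_rot: [[0.873, 0.0, 0.487], [-0.487, -0.0, 0.873], [0.0, -1.0, -0.0]]
contact_force: [-2.6, -0.1, 3.7]
grip_width: 0.0073
```

Run:
```python
from hp import *
for i in range(3):
    o=robot.get_obs(); print({k:np.round(v,4).tolist() for k,v in o.items() if k in('clock','ee_pos','wrist_torque','contact_force')})
    if i==0: snap('wrist','w9')
    if i==1: snap('side','side9')
im=cv2.imread('pics/side9.png');cv2.imwrite('pics/side9z.png',cv2.resize(im[120:240,220:370],None,fx=5,fy=5,interpolation=cv2.INTER_CUBIC))
im=cv2.imread('pics/w9.png');cv2.imwrite('pics/w9z.png',cv2.resize(im[190:320,180:340],None,fx=5,fy=4.5,interpolation=cv2.INTER_CUBIC))
```

```text
{'clock': 13.35, 'ee_pos': [0.4474, -0.1931, 0.2439], 'contact_force': [-2.6347, -0.1426, 3.7209], 'wrist_torque': [0.0444, 0.0014, -0.0346]}
{'clock': 13.4, 'ee_pos': [0.4474, -0.1931, 0.2439], 'contact_force': [-1.4665, 0.385, 3.3955], 'wrist_torque': [0.0549, -0.0361, 0.0335]}
{'clock': 13.45, 'ee_pos': [0.4474, -0.1932, 0.2439], 'contact_force': [-1.9018, 0.5871, 3.9695], 'wrist_torque': [0.0519, -0.086, 0.0181]}
```

View pics/side9z.png

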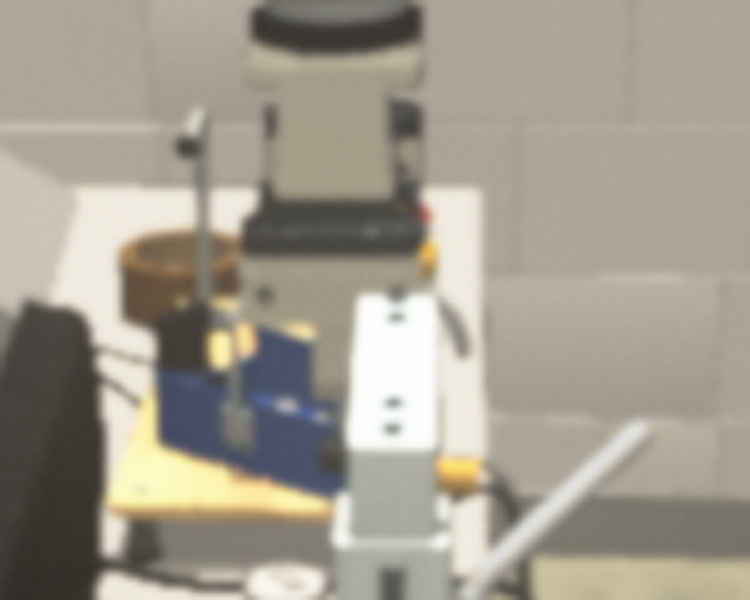

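View pics/w9z.png

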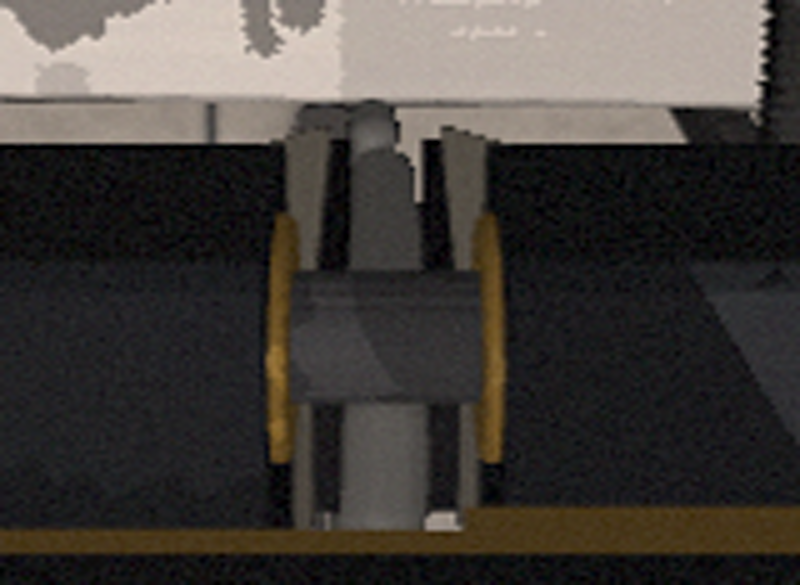

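Call:
{"op": "jog_arm", "data": {
  "series": [
    [0, 0, 0, -0.001, 0.0005, 0.0015, 0],
    [0, 0, 0, -0.001, 0.0005, 0, 0],
    [0, 0, 0, 0, 0, 0, 0],
    [0, 0, 0, 0, 0, 0, 0],
    [0, 0, 0, 0, 0, 0, 0]
  ]
}}

```text
clock: 14.08
ee_pos: [0.4451, -0.192, 0.2452]
tcp_rot: [[0.873, -0.0, 0.487], [-0.487, 0.0, 0.873], [-0.0, -1.0, 0.0]]
contact_force: [0.6, 0.8, 1.1]
grip_width: 0.0075
```

Run:
```python
from hp import *
for i in range(3):
    o=robot.get_obs(); print({k:np.round(v,4).tolist() for k,v in o.items() if k in('clock','ee_pos','wrist_torque','contact_force')})
    if i==0: snap('wrist','w10')
    if i==1: snap('wrist','w10b')
```

```text
{'clock': 14.075, 'ee_pos': [0.4451, -0.192, 0.2452], 'contact_force': [0.6047, 0.7797, 1.1411], 'wrist_torque': [0.0578, -0.268, -0.0071]}
{'clock': 14.125, 'ee_pos': [0.4451, -0.192, 0.2451], 'contact_force': [1.9546, -0.8713, 1.5707], 'wrist_torque': [-0.019, -0.2905, 0.0309]}
{'clock': 14.175, 'ee_pos': [0.4452, -0.192, 0.2452], 'contact_force': [1.3329, 1.1627, 1.3383], 'wrist_torque': [0.0189, -0.2214, 0.0205]}
```

Call:
{"op": "jog_arm", "data": {
  "series": [
    [0, 0, 0, 0, 0, 0, 0.15],
    [0, 0, 0, 0, 0, 0, 0.3],
    [0, 0, 0, 0, 0, 0, 0.4],
    [0, 0, 0, 0, 0, 0, 0.4],
    [0, 0, 0, 0, 0, 0, 0.4]
  ]
}}

```text
clock: 14.8
ee_pos: [0.4452, -0.192, 0.2452]
tcp_rot: [[0.873, -0.0, 0.487], [-0.487, 0.0, 0.873], [-0.0, -1.0, 0.0]]
contact_force: [-0.2, 0.1, -0.0]
grip_width: 0.0367
```

Run:
```python
from hp import *
o=robot.get_obs(); print({k:np.round(v,4).tolist() for k,v in o.items() if k in('clock','ee_pos','wrist_torque','contact_force','grip_width')})
snap('wrist','w11'); snap('side','side11')
im=cv2.imread('pics/side11.png');cv2.imwrite('pics/side11z.png',cv2.resize(im[120:240,220:370],None,fx=5,fy=5,interpolation=cv2.INTER_CUBIC))
im=cv2.imread('pics/w11.png');cv2.imwrite('pics/w11z.png',cv2.resize(im[190:320,160:360],None,fx=4,fy=4,interpolation=cv2.INTER_CUBIC))
```

```text
{'clock': 14.8, 'ee_pos': [0.4452, -0.192, 0.2452], 'contact_force': [-0.1658, 0.0848, -0.0251], 'wrist_torque': [0.0392, -0.1201, 0.0249], 'grip_width': 0.0367}
```

View pics/side11z.png

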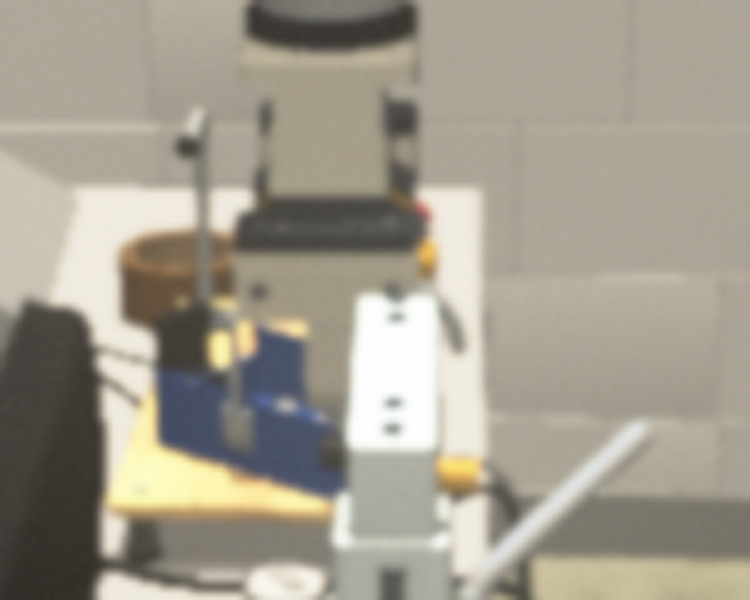

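View pics/w11z.png

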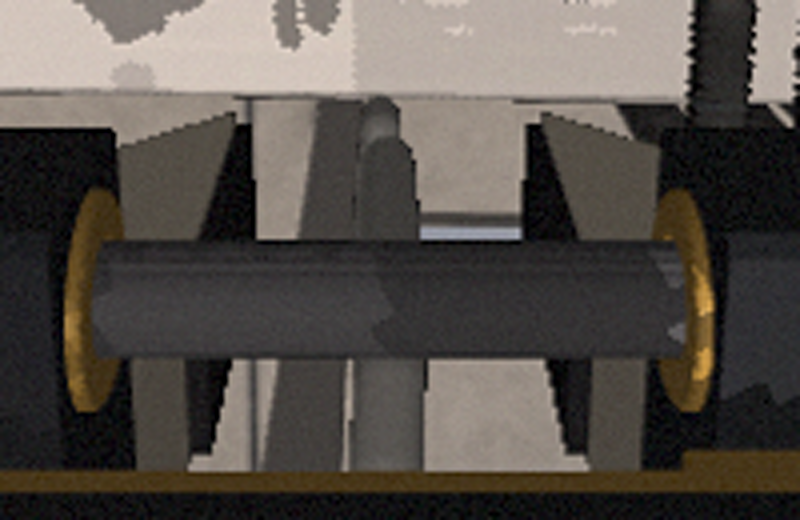

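Released: the hook hangs at column ~390 of the zoom, clear of both fingers. I'll retreat straight up and look at the seat.

Call:
{"op": "jog_arm", "data": {
  "series": [
    [0, 0, 0, 0, 0, 0.015, 0.4],
    [0, 0, 0, 0, 0, 0.04, 0.4],
    [0, 0, 0, 0, 0, 0.055, 0.4],
    [0, 0, 0, -0.01, 0.006, 0.055, 0.4],
    [0, 0, 0, -0.01, 0.006, 0.02, 0.4]
  ]
}}

```text
clock: 15.52
ee_pos: [0.4266, -0.1797, 0.4347]
tcp_rot: [[0.874, 0.005, 0.486], [-0.486, -0.003, 0.874], [0.006, -1.0, -0.0]]
contact_force: [-0.0, 0.2, 0.2]
grip_width: 0.0368
```

Run:
```python
from hp import *
o=robot.get_obs(); print({k:np.round(v,4).tolist() for k,v in o.items() if k in('clock','ee_pos','contact_force','grip_width')})
snap('wrist','w12')
im=cv2.imread('pics/w12.png');cv2.imwrite('pics/w12z.png',cv2.resize(im[100:250,140:340],None,fx=4,fy=4,interpolation=cv2.INTER_CUBIC))
```

```text
{'clock': 15.525, 'ee_pos': [0.4266, -0.1797, 0.4347], 'contact_force': [-0.0353, 0.1775, 0.1829], 'grip_width': 0.0368}
```

View pics/w12z.png

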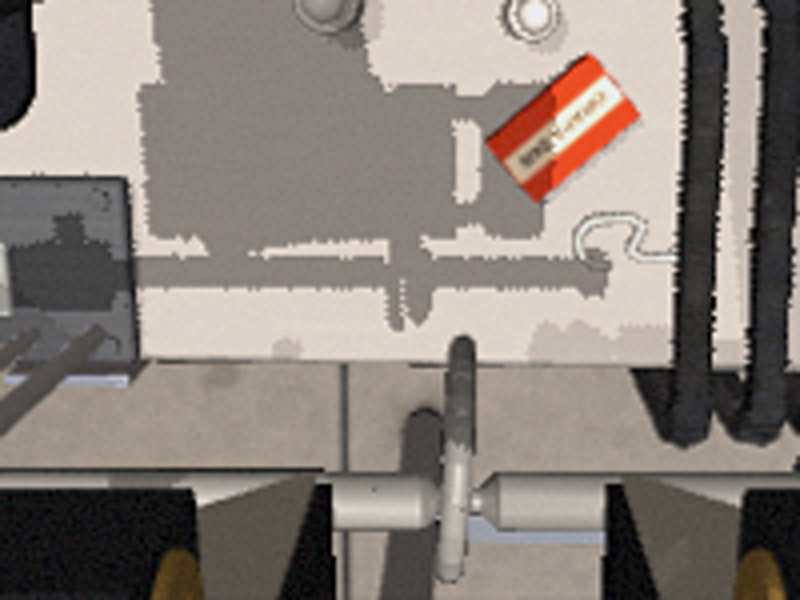

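The hook is visibly inside the groove (zoom (455,500)), a little toward its left flank. I'll confirm the height by depth.

Run:
```python
from hp import *
W=cloud('w12'); G=np.array([.4728,-.2069,.29])
q=W-G
for v in range(186,246,4):
    r=W[v,249:260]; k=(r[:,2]>.2)
    if k.any(): p=(r[k]-G); print(v,np.round([(p@SX).mean()*1e3,(p@SY).mean()*1e3,p[:,2].max()*1e3],1))
b=W[218:235,226:240].reshape(-1,3)-G; b=b[b[:,2]>-.02]; print('bar top',b[:,2].max(),'bar',(b@SX).mean())
k=(q[...,2]>.0)&(abs(q@SY)<.03)&(abs(q@SX)<.01); 
P=q[k]; s=P@SY
for a in np.arange(-.03,.03,.003):
    m=(s>=a)&(s<a+.003)
    if m.any(): print(round(a*1e3),m.sum(),np.round(np.percentile(P[m,2],[50,95])*1e3,1))
```

```text
186 [-29.1  -0.3 -43.6]
190 [-31.4  -0.2 -20.6]
194 [-30.6  -0.1  -9.4]
198 [-25.4  -0.8  -4.3]
202 [-24.8  -0.6   0.2]
206 [-21.8  -0.5   3.4]
210 [-14.9  -1.3   7.3]
214 [-15.   -1.    8.4]
218 [-11.2  -1.5  10.6]
222 [-6.4 -1.  11.6]
226 [-2.4 -1.2 11.5]
230 [ 1.4 -2.5 10.8]
234 [ 5.8 -2.5 10.4]
238 [11.2 -2.6  9.5]
242 [17.5 -3.2  4.6]
bar top 0.009073683367938845 bar -0.002404237287577652
-30 44 [6.5 7.9]
-27 45 [6.3 7.8]
-24 44 [6. 8.]
-21 45 [6.4 8. ]
-18 44 [6.1 8. ]
-15 45 [6.6 8.4]
-12 42 [6.2 7.7]
-9 35 [4.6 7.4]
-6 47 [ 9.8 10.8]
-3 43 [10.7 11.7]
0 43 [ 9.3 11.2]
3 22 [2.6 3.3]
6 33 [4.2 6.9]
9 43 [6.1 8.3]
12 43 [6.5 7.7]
15 44 [6.4 7.8]
18 45 [6.2 8.1]
21 44 [6.5 8. ]
24 43 [6.3 7.5]
27 45 [6.1 8. ]
```

Call:
{"op": "jog_arm", "data": {
  "series": [
    [0, 0, 0, 0.005, 0.03, 0.02, 0.6],
    [0, 0, -7, 0.02, 0.05, 0, 0.8],
    [0, 0, -7, 0.02, 0.05, 0, 1],
    [0, 0, -7, 0.02, 0.05, 0, 1],
    [0, 0, -7, 0.02, 0.05, -0.01, 1]
  ]
}}

```text
clock: 16.2
ee_pos: [0.5099, 0.0477, 0.4414]
tcp_rot: [[0.545, 0.002, 0.838], [-0.838, -0.001, 0.545], [0.002, -1.0, 0.001]]
contact_force: [1.1, -0.5, -0.1]
grip_width: 0.0823
```

Call:
{"op": "jog_arm", "data": {
  "series": [
    [0, 0, -7, 0.025, 0.055, -0.02, 1],
    [0, 0, 0, 0.025, 0.055, -0.03, 1],
    [0, 0, 0, 0.015, 0.03, -0.02, 1],
    [0, 0, 0, 0, 0, 0, 1],
    [0, 0, 0, 0, 0, 0, 1]
  ]
}}

```text
clock: 16.82
ee_pos: [0.5711, 0.1792, 0.3741]
tcp_rot: [[0.447, -0.0, 0.895], [-0.895, -0.0, 0.447], [0.0, -1.0, -0.0]]
contact_force: [0.1, 0.2, 0.4]
grip_width: 0.0921
```

Run:
```python
from hp import *
o=robot.get_obs(); print({k:np.round(v,4).tolist() for k,v in o.items() if k in('clock','ee_pos','tcp_rot','joints','contact_force','grip_width')})
snap('wrist','w13')
```

```text
{'clock': 16.825, 'joints': [0.3922, 0.4447, -1.0432, 1.4749, 0.3843, 1.4416, -0.1944], 'ee_pos': [0.5711, 0.1792, 0.3741], 'tcp_rot': [[0.4468, -0.0002, 0.8946], [-0.8946, -0.0002, 0.4468], [0.0001, -1.0, -0.0003]], 'contact_force': [0.0849, 0.1781, 0.424], 'grip_width': 0.0921}
```

View pics/w13.png

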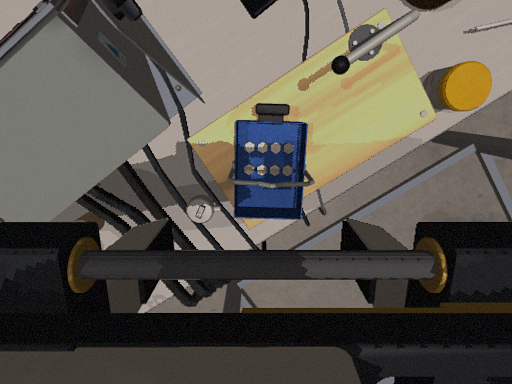

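Run:
```python
from hp import *
W=cloud('w13'); im=load('w13')['im']
cv2.imwrite('pics/w13z.png',cv2.cvtColor(cv2.resize(im[90:230,215:365],None,fx=5,fy=4.2,interpolation=cv2.INTER_CUBIC),cv2.COLOR_RGB2BGR))
reg=W[95:225,225:325].reshape(-1,3)
h=W[100:118,250:295].reshape(-1,3); h=h[(h[:,2]>.108)&(h[:,2]<.13)]
r=cv2.minAreaRect((h[:,:2]*1000).astype(np.float32)); print('handle top',len(h),r,np.median(h[:,2]))
b=W[170:195,228:316].reshape(-1,3); b=b[(b[:,2]>.14)&(b[:,2]<.19)]
print('bail',len(b)); 
c=np.mean(b[:,:2],0); u,s,vt=np.linalg.svd(b[:,:2]-c); d=vt[0]*np.sign(vt[0][0]); print('dir',d,'yaw',np.degrees(np.arctan2(-d[0],d[1])))
t=(b[:,:2]-c)@d; 
for a in np.arange(-.06,.06,.01):
    k=(t>=a)&(t<a+.01)
    if k.any(): print(round(a,3),k.sum(),np.round(b[k].mean(0),4),b[k,2].max().round(4))
bl=W[62:68,337:344].reshape(-1,3); print('ball',np.nanmean(bl,0))
```

```text
handle top 380 ((561.0458374023438, 245.4901580810547), (44.00180435180664, 13.851179122924805), 26.532878875732422) 0.11781857410480287
bail 435
dir [0.90765433 0.41971851] yaw -65.18318300610352
-0.06 18 [0.5504 0.1442 0.1498] 0.1547
-0.05 40 [0.5574 0.147  0.159 ] 0.162
-0.04 37 [0.5662 0.1512 0.1618] 0.1638
-0.03 40 [0.5755 0.1551 0.1638] 0.166
-0.02 39 [0.5842 0.1595 0.1655] 0.1692
-0.01 45 [0.5934 0.1638 0.1716] 0.1766
0.0 40 [0.6028 0.168  0.1712] 0.1758
0.01 40 [0.6119 0.1723 0.1655] 0.1679
0.02 40 [0.621  0.1763 0.1635] 0.1658
0.03 40 [0.6301 0.1804 0.162 ] 0.1644
0.04 36 [0.6388 0.1847 0.1589] 0.1624
0.05 20 [0.6454 0.1882 0.1484] 0.1551
ball [0.59654628 0.31108239 0.20917676]
```

View pics/w13z.png

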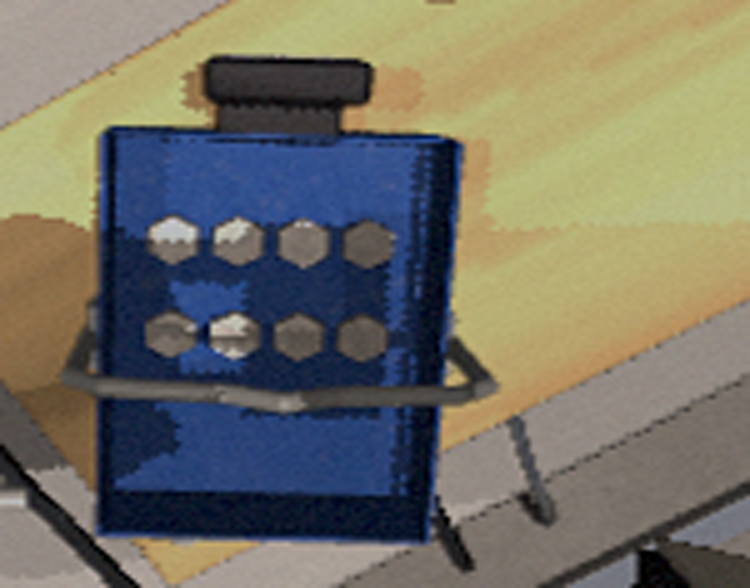

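Call:
{"op": "jog_arm", "data": {
  "series": [
    [7.2, 3.4, -1.2, -0.006, 0.034, 0, 1],
    [0, 0, 0, -0.005, 0.035, -0.04, 1],
    [0, 0, 0, 0, 0, -0.05, 1],
    [0, 0, 0, 0, 0, -0.05, 1],
    [0, 0, 0, 0, 0, 0, 1]
  ]
}}

```text
clock: 17.5
ee_pos: [0.5589, 0.245, 0.2313]
tcp_rot: [[0.421, -0.063, 0.905], [-0.897, 0.123, 0.426], [-0.138, -0.99, -0.005]]
contact_force: [0.9, -0.1, 0.5]
grip_width: 0.0917
```

Run:
```python
from hp import *
o=robot.get_obs(); print({k:np.round(v,4).tolist() for k,v in o.items() if k in('clock','ee_pos','tcp_rot','joints','contact_force','grip_width')})
R=np.array(o['tcp_rot']); print(o['ee_pos']-.019*R[:,1])
snap('wrist','w14')
```

```text
{'clock': 17.5, 'joints': [0.3208, 0.6007, -0.9982, 1.6291, 0.3903, 1.1691, -0.3], 'ee_pos': [0.5589, 0.245, 0.2313], 'tcp_rot': [[0.4209, -0.0626, 0.9049], [-0.8966, 0.1226, 0.4255], [-0.1376, -0.9905, -0.0045]], 'contact_force': [0.8879, -0.1341, 0.5394], 'grip_width': 0.0917}
[0.56009338 0.24271666 0.25007921]
```

View pics/w14.png

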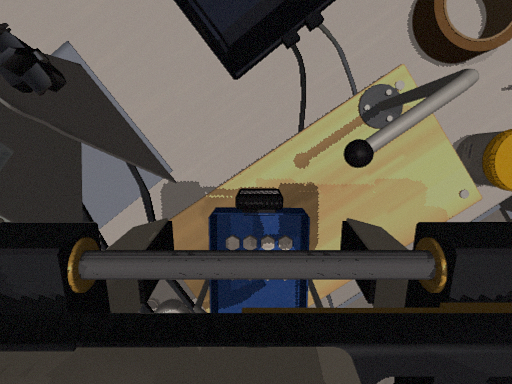

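Run:
```python
from hp import *
W=cloud('w14'); bx=np.array([.427,-.904,0]); by=np.array([.904,.427,0]); H=np.array([.561,.2455,.101])
q=W-H; x=q@bx; y=q@by
k=(W[...,2]>.12)&(abs(x)<.09)&(y<-.07); k[200:,:]=False
print('terminal near', y[k].max(), )
for a in np.arange(-.09,.09,.02):
    m=k&(x>=a)&(x<a+.02)
    if m.any(): i=np.argmax(np.where(m,y,-9)); print(round(a,2),y.flat[i],W.reshape(-1,3)[i])
k=(W[...,2]>.108)&(W[...,2]<.135)&(abs(x)<.03)&(abs(y)<.04); P=W[k]
print('handle',cv2.minAreaRect((P[:,:2]*1000).astype(np.float32)),np.median(P[:,2]), 'y range',y[k].min(),y[k].max(),'x',x[k].min(),x[k].max())
k=(W[...,2]>.19)&(x<-.02)&(abs(y-.06)<.03)&(x>-.1); print('ball x max',x[k].max(), y[k].min())
```

```text
terminal near -0.12440994175519626
-0.09 -0.14649900931830606 [0.39046735 0.26344498 0.1771658 ]
-0.07 -0.13920277716864374 [0.41351677 0.23173435 0.12608672]
-0.05 -0.13656360104360482 [0.4173854  0.22972482 0.12129941]
-0.03 -0.12440994175519626 [0.44260671 0.20479179 0.1858208 ]
handle ((560.8842163085938, 245.23867797851562), (43.2653923034668, 14.31293773651123), 25.351213455200195) 0.11761892766010296 y range -0.02184558218220552 0.02141769343526826 x -0.006959624232692478 0.007362976887104186
ball x max -0.020005176519822688 0.03017082907118524
```

Call:
{"op": "jog_arm", "data": {
  "series": [
    [0, 0, 0, 0.0008, 0.0025, -0.04, 1],
    [0, 0, 0, 0, 0, -0.05, 1],
    [0, 0, 0, 0, 0, -0.04, 1],
    [0, 0, 0, 0, 0, -0.018, 1],
    [0, 0, 0, 0, 0, 0, 0.7]
  ]
}}

```text
clock: 18.18
ee_pos: [0.562, 0.2511, 0.087]
tcp_rot: [[0.423, -0.057, 0.904], [-0.895, 0.126, 0.427], [-0.139, -0.99, 0.003]]
contact_force: [-0.3, -0.8, 1.1]
grip_width: 0.086
```

Run:
```python
from hp import *
o=robot.get_obs(); print({k:np.round(v,4).tolist() for k,v in o.items() if k in('clock','ee_pos','tcp_rot','contact_force','grip_width')})
R=np.array(o['tcp_rot']); print(o['ee_pos']-.019*R[:,1])
```

```text
{'clock': 18.175, 'ee_pos': [0.562, 0.2511, 0.087], 'tcp_rot': [[0.4232, -0.0567, 0.9043], [-0.8954, 0.1264, 0.427], [-0.1385, -0.9904, 0.0027]], 'contact_force': [-0.323, -0.8405, 1.0738], 'grip_width': 0.086}
[0.56304977 0.24868828 0.1058573 ]
```

Call:
{"op": "jog_arm", "data": {
  "series": [
    [0, 0, 0, -0.002, -0.0035, -0.005, 0.6],
    [0, 0, 0, 0, 0, 0, 0.5],
    [0, 0, 0, 0, 0, 0, 0],
    [0, 0, 0, 0, 0, 0, 0],
    [0, 0, 0, 0, 0, 0, 0]
  ]
}}

```text
clock: 18.8
ee_pos: [0.5591, 0.2478, 0.0812]
tcp_rot: [[0.424, -0.058, 0.904], [-0.895, 0.126, 0.428], [-0.138, -0.99, 0.002]]
contact_force: [0.1, 0.9, 2.7]
grip_width: 0.0436
```

Run:
```python
from hp import *
o=robot.get_obs(); print({k:np.round(v,4).tolist() for k,v in o.items() if k in('clock','ee_pos','tcp_rot','contact_force','wrist_torque','grip_width')})
R=np.array(o['tcp_rot']); print(o['ee_pos']-.019*R[:,1])
snap('wrist','w15')
```

```text
{'clock': 18.8, 'ee_pos': [0.5591, 0.2478, 0.0812], 'tcp_rot': [[0.424, -0.0575, 0.9038], [-0.895, 0.126, 0.4279], [-0.1385, -0.9904, 0.002]], 'contact_force': [0.1398, 0.8602, 2.6957], 'wrist_torque': [-0.1947, -0.0629, 0.0038], 'grip_width': 0.0436}
[0.56020291 0.24535975 0.10001129]
```

View pics/w15.png

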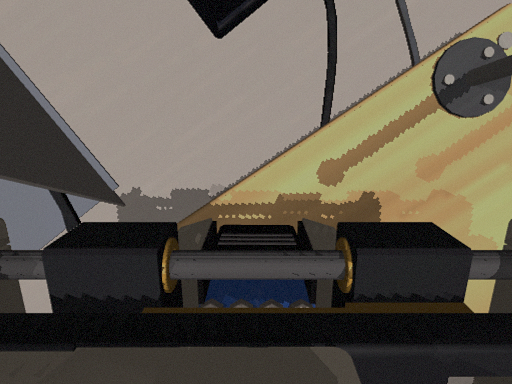

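Handle is gripped centrally (width 43.6 mm). I'll lift 10 mm slowly and check the tilt.

Call:
{"op": "jog_arm", "data": {
  "series": [
    [0, 0, 0, 0, 0, 0, 0],
    [0, 0, 0, 0, 0, 0.002, 0],
    [0, 0, 0, 0, 0, 0.004, 0],
    [0, 0, 0, 0, 0, 0.004, 0],
    [0, 0, 0, 0, 0, 0.002, 0]
  ]
}}

```text
clock: 19.48
ee_pos: [0.5589, 0.2477, 0.093]
tcp_rot: [[0.424, -0.058, 0.904], [-0.895, 0.126, 0.428], [-0.139, -0.99, 0.002]]
contact_force: [0.0, -0.0, -3.1]
grip_width: 0.0438
```

Run:
```python
from hp import *
o=robot.get_obs(); print({k:np.round(v,4).tolist() for k,v in o.items() if k in('clock','ee_pos','tcp_rot','contact_force','wrist_torque','grip_width')})
snap('wrist','w16'); snap('side','side16'); snap('top','top16')
im=cv2.imread('pics/side16.png');cv2.imwrite('pics/side16z.png',cv2.resize(im[120:240,220:370],None,fx=5,fy=5,interpolation=cv2.INTER_CUBIC))
im=cv2.imread('pics/top16.png');cv2.imwrite('pics/top16z.png',cv2.resize(im[115:215,130:260],None,fx=6,fy=6,interpolation=cv2.INTER_CUBIC))
```

```text
{'clock': 19.475, 'ee_pos': [0.5589, 0.2477, 0.093], 'tcp_rot': [[0.424, -0.0579, 0.9038], [-0.895, 0.1261, 0.4279], [-0.1387, -0.9903, 0.0016]], 'contact_force': [0.0117, -0.0257, -3.0595], 'wrist_torque': [0.0359, -0.1284, 0.0297], 'grip_width': 0.0438}
```

View pics/side16z.png

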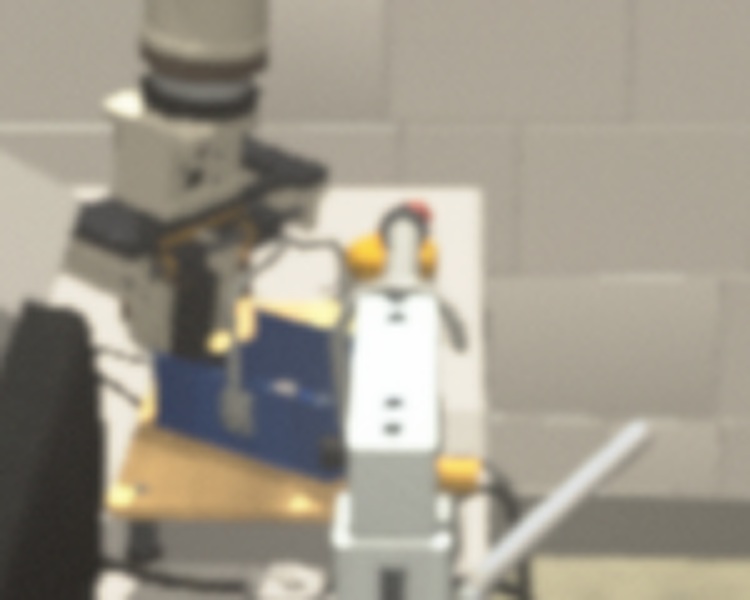

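View pics/top16z.png

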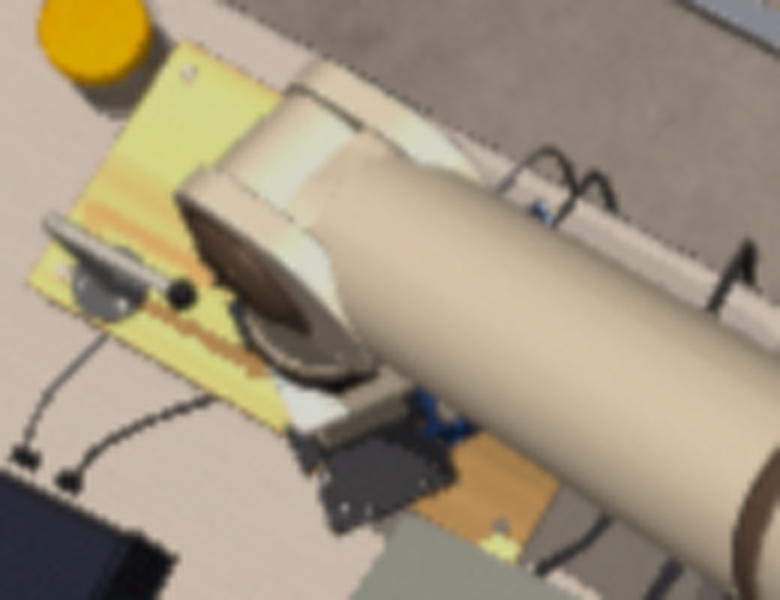

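Run:
```python
from hp import *
W=cloud('top16'); T=robot.get_obs()['ee_pos']; print(T)
for u,v in [(175,165),(188,160),(200,165),(210,170),(230,185),(250,200),(270,215),(290,235),(310,255),(330,280),(350,310),(370,340)]:
    p=W[v,u]; print(u,v,np.round(p,3),'d',np.round(np.linalg.norm((p-T)[:2]),3))
# same for bar time top view
snap('side','x')
o=robot.get_obs(); print(np.round(o['joints'],3))
W=cloud('top5'); z=load('top5')['im']; cv2.imwrite('pics/top5v.png',z[...,::-1])
for v in range(140,340,20): print(v,[ (u,round(float(W[v,u,2]),2)) for u in range(180,480,30)])
cv2.imwrite('pics/top16v.png',load('top16')['im'][...,::-1])
```

```text
[0.55898066 0.24756594 0.09290746]
175 165 [0.529 0.217 0.474] d 0.043
188 160 [0.529 0.176 0.528] d 0.077
200 165 [0.509 0.144 0.556] d 0.115
210 170 [0.492 0.117 0.579] d 0.146
230 185 [0.448 0.069 0.619] d 0.21
250 200 [0.409 0.025 0.653] d 0.268
270 215 [ 0.372 -0.015  0.692] d 0.322
290 235 [ 0.327 -0.048  0.756] d 0.376
310 255 [ 0.289 -0.084  0.761] d 0.428
330 280 [ 0.209 -0.264  0.004] d 0.62
350 310 [ 0.102 -0.333 -0.006] d 0.739
370 340 [-0.001 -0.397 -0.   ] d 0.854
[ 0.246  0.749 -0.885  1.738  0.527  0.934 -0.371]
140 [(180, 0.04), (210, -0.01), (240, -0.88), (270, -0.88), (300, -0.56), (330, -0.88), (360, -0.11), (390, -0.87), (420, -0.87), (450, -0.89)]
160 [(180, 0.03), (210, 0.04), (240, 0.0), (270, -0.9), (300, -0.87), (330, -0.56), (360, -0.87), (390, -0.88), (420, -0.89), (450, -0.89)]
180 [(180, 0.04), (210, 0.05), (240, 0.0), (270, 0.02), (300, 0.8), (330, 0.83), (360, -0.87), (390, -0.88), (420, -0.88), (450, -0.88)]
200 [(180, -0.0), (210, 0.05), (240, -0.01), (270, 0.53), (300, 0.8), (330, 0.83), (360, -0.9), (390, -0.88), (420, -0.86), (450, -0.89)]
220 [(180, 0.0), (210, 0.25), (240, -0.0), (270, 0.01), (300, 0.82), (330, 0.84), (360, 0.01), (390, 0.34), (420, -0.87), (450, -0.88)]
240 [(180, 0.24), (210, 0.28), (240, 0.26), (270, 0.0), (300, 0.84), (330, 0.84), (360, 0.01), (390, 0.25), (420, -0.87), (450, -0.89)]
260 [(180, 0.14), (210, 0.21), (240, 0.28), (270, 0.0), (300, 0.84), (330, 0.84), (360, 0.32), (390, -0.0), (420, 0.01), (450, -0.89)]
280 [(180, -0.0), (210, 0.12), (240, -0.0), (270, -0.0), (300, 0.85), (330, 0.83), (360, 0.2), (390, 0.32), (420, 0.0), (450, 0.0)]
300 [(180, -0.01), (210, nan), (240, -0.0), (270, -0.01), (300, 0.86), (330, 0.0), (360, 0.02), (390, 0.15), (420, 0.32), (450, -0.01)]
320 [(180, 0.0), (210, -0.0), (240, 0.01), (270, 0.83), (300, 0.86), (330, -0.0), (360, -0.01), (390, 0.02), (420, 0.1), (450, 0.27)]
```

View pics/top16v.png

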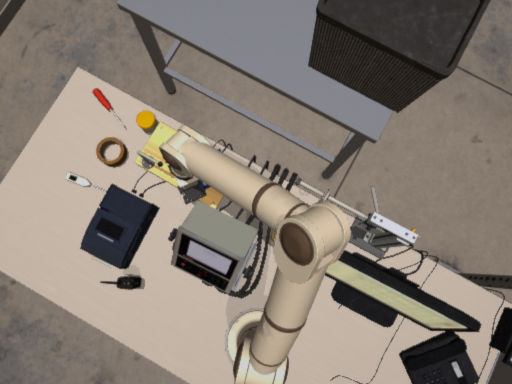

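View pics/top5v.png

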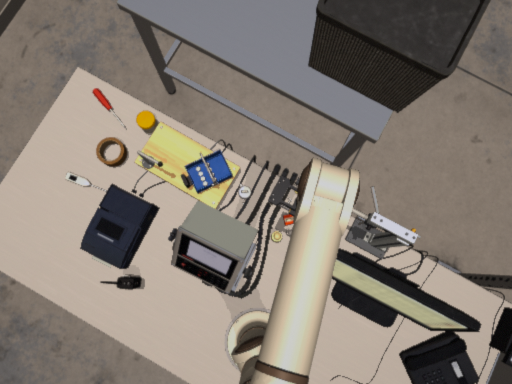

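Run:
```python
from hp import *
W=cloud('w12'); W0=cloud('w1'); G=np.array([.4728,-.2069,.29])
for n,f,(u,v) in [('brass','w1',(283,47)),('w2','w1',(212,70)),('w3','w1',(262,73)),('staples','w1',(269,102)),('shook','w1',(285,130)),('tally','w1',(376,105))]:
    w=cloud(f)[v-3:v+4,u-3:u+4].reshape(-1,3); p=np.nanmedian(w,0); q=p-G; print(n,np.round(p,3),'stand',np.round([q@SX,q@SY],3))
im=load('w12')['im']; cv2.imwrite('pics/w12v.png',im[...,::-1])
```

```text
brass [ 0.365 -0.074  0.066] stand [-0.159  0.063]
w2 [ 0.337 -0.195  0.049] stand [-0.124 -0.055]
w3 [ 0.382 -0.122  0.04 ] stand [-0.121  0.03 ]
staples [ 0.431 -0.133  0.022] stand [-0.072  0.044]
shook [ 0.493 -0.13   0.002] stand [-0.02   0.077]
tally [0.529 0.036 0.026] stand [-0.069  0.239]
```

Run:
```python
from hp import *
bx=np.array([.427,-.904,0]); by=np.array([.904,.427,0])
for f in('side9','side16'):
    W=cloud(f); im=load(f)['im'].astype(int); blue=(im[...,2]>im[...,0]+30)&(im[...,2]>60); v,u=np.nonzero(blue); k=(u>230)&(u<330)&(v>170)&(v<250); u,v=u[k],v[k]
    P=W[v,u]; q=P-np.array([.598,.166,.045]); x=q@bx;y=q@by
    print(f,len(P))
    for a in np.arange(-.08,.08,.02):
        m=(x>=a)&(x<a+.02)
        if m.sum()>3: print(round(a,2),m.sum(),'zmin %.4f max %.4f'%(np.percentile(q[m,2],3),np.percentile(q[m,2],97)))
```

```text
side9 220
-0.08 7 zmin 0.0007 max 0.0102
-0.06 71 zmin 0.0008 max 0.0492
-0.04 73 zmin 0.0016 max 0.0486
-0.02 7 zmin 0.0004 max 0.0463
0.0 4 zmin 0.0471 max 0.0515
0.02 21 zmin 0.0191 max 0.0499
0.04 32 zmin 0.0083 max 0.0508
0.06 5 zmin 0.0076 max 0.0106
side16 265
-0.08 6 zmin 0.0143 max 0.0526
-0.06 59 zmin 0.0157 max 0.0566
-0.04 65 zmin 0.0167 max 0.0595
-0.02 26 zmin 0.0141 max 0.0622
0.0 15 zmin 0.0201 max 0.0621
0.02 67 zmin 0.0184 max 0.0584
0.04 26 zmin 0.0191 max 0.0623
```

Call:
{"op": "jog_arm", "data": {
  "series": [
    [0, 0, 0, 0.0035, -0.0075, 0, 0],
    [0, 0, 0, 0.004, -0.008, 0, 0],
    [0, 0, 0, 0, 0, 0, 0],
    [0, 0, 0, 0, 0, -0.006, 0],
    [0, 0, 0, 0, 0, -0.005, 0]
  ]
}}

```text
clock: 20.3
ee_pos: [0.566, 0.2323, 0.0813]
tcp_rot: [[0.424, -0.058, 0.904], [-0.895, 0.126, 0.428], [-0.139, -0.99, 0.001]]
contact_force: [-1.2, 0.4, -1.3]
grip_width: 0.0439
```

Call:
{"op": "jog_arm", "data": {
  "series": [
    [0, 0, 0, 0, 0, -0.001, 0],
    [0, 0, 0, 0, 0, 0, 0.4],
    [0, 0, 0, 0, 0, 0, 0.6],
    [0, 0, 0, 0, 0, 0, 0.6],
    [0, 0, 0, 0, 0, 0, 0.6]
  ]
}}

```text
clock: 20.92
ee_pos: [0.5666, 0.2322, 0.0808]
tcp_rot: [[0.424, -0.058, 0.904], [-0.895, 0.126, 0.428], [-0.139, -0.99, 0.002]]
contact_force: [-0.7, 0.4, 0.5]
grip_width: 0.0551
```

Call:
{"op": "jog_arm", "data": {
  "series": [
    [-3.6, -1.7, 0, 0.0005, -0.0012, 0, 0.6],
    [-3.6, -1.7, 0, 0.0006, -0.0012, 0, 0.6],
    [0, 0, 0, 0, 0, 0, 0.6],
    [0, 0, 0, 0, 0, 0, 0.6],
    [0, 0, 0, 0, 0, 0, 0.6]
  ]
}}

```text
clock: 21.55
ee_pos: [0.5679, 0.2286, 0.0805]
tcp_rot: [[0.427, 0.001, 0.904], [-0.904, 0.001, 0.427], [-0.0, -1.0, 0.001]]
contact_force: [0.1, -0.2, -0.7]
grip_width: 0.0555
```

Run:
```python
from hp import *
o=robot.get_obs(); print({k:np.round(v,4).tolist() for k,v in o.items() if k in('clock','ee_pos','tcp_rot','contact_force','grip_width')})
snap('wrist','w17')
W=cloud('w17'); bx=np.array([.427,-.904,0]); by=np.array([.904,.427,0]); H=o['ee_pos']; q=W-H;x=q@bx;y=q@by
k=(W[...,2]>.108)&(W[...,2]<.122)&(abs(x)<.03)&(abs(y)<.026); P=W[k]; print('handle',k.sum(),x[k].min(),x[k].max(),y[k].min(),y[k].max())
```

```text
{'clock': 21.55, 'ee_pos': [0.5679, 0.2286, 0.0805], 'tcp_rot': [[0.4265, 0.0006, 0.9045], [-0.9045, 0.0008, 0.4265], [-0.0005, -1.0, 0.0009]], 'contact_force': [0.0789, -0.2433, -0.6982], 'grip_width': 0.0555}
handle 676 -0.009687994957730319 -0.0062294736256535204 -0.021272749906704053 0.02167738233988866
```

View pics/w17.png

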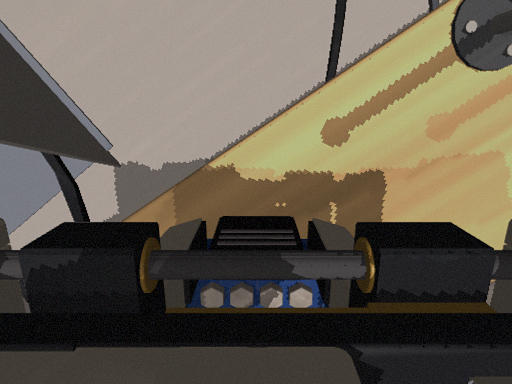

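Call:
{"op": "jog_arm", "data": {
  "series": [
    [0, 0, 0, -0.0003, 0.0007, 0.001, 0.5],
    [0, 0, 0, 0, 0, 0, 0],
    [0, 0, 0, 0, 0, 0, 0],
    [0, 0, 0, 0, 0, 0, 0],
    [0, 0, 0, 0, 0, 0, 0]
  ]
}}

```text
clock: 22.22
ee_pos: [0.5673, 0.2302, 0.0818]
tcp_rot: [[0.428, 0.001, 0.904], [-0.904, 0.0, 0.428], [0.0, -1.0, 0.001]]
contact_force: [0.5, -1.7, 0.8]
grip_width: 0.0441
```

Call:
{"op": "jog_arm", "data": {
  "series": [
    [0, 0, 0, 0, 0, 0.003, 0],
    [0, 0, 0, 0, 0, 0.005, 0],
    [0, 0, 0, 0, 0, 0.01, 0],
    [0, 0, 0, 0, 0, 0.01, 0],
    [0, 0, 0, 0, 0, 0.004, 0]
  ]
}}

```text
clock: 22.85
ee_pos: [0.5677, 0.2308, 0.115]
tcp_rot: [[0.428, 0.003, 0.904], [-0.904, 0.001, 0.428], [0.0, -1.0, 0.003]]
contact_force: [0.5, -0.0, -3.1]
grip_width: 0.0439
```

Run:
```python
from hp import *
o=robot.get_obs(); print({k:np.round(v,4).tolist() for k,v in o.items() if k in('clock','ee_pos','tcp_rot','contact_force','grip_width')})
snap('side','side18')
bx=np.array([.427,-.904,0]); f='side18'
W=cloud(f); im=load(f)['im'].astype(int); blue=(im[...,2]>im[...,0]+30)&(im[...,2]>60); v,u=np.nonzero(blue); k=(u>230)&(u<330)&(v>165)&(v<250); u,v=u[k],v[k]
P=W[v,u]; q=P-o['ee_pos']-.088*bx; x=q@bx
for a in np.arange(-.08,.08,.02):
        m=(x>=a)&(x<a+.02)
        if m.sum()>3: print(round(a,2),m.sum(),'zmin %.4f max %.4f'%(np.percentile(q[m,2],3),np.percentile(q[m,2],97)))
cv2.imwrite('pics/side18z.png',cv2.resize(load(f)['im'][120:240,220:370,::-1],None,fx=5,fy=5,interpolation=cv2.INTER_CUBIC))
```

```text
{'clock': 22.85, 'ee_pos': [0.5677, 0.2308, 0.115], 'tcp_rot': [[0.4281, 0.0027, 0.9037], [-0.9037, 0.0013, 0.4281], [0.0, -1.0, 0.003]], 'contact_force': [0.4738, -0.0373, -3.0543], 'grip_width': 0.0439}
-0.06 38 zmin -0.0325 max 0.0073
-0.04 62 zmin -0.0316 max 0.0105
-0.02 14 zmin -0.0305 max 0.0065
```

View pics/side18z.png

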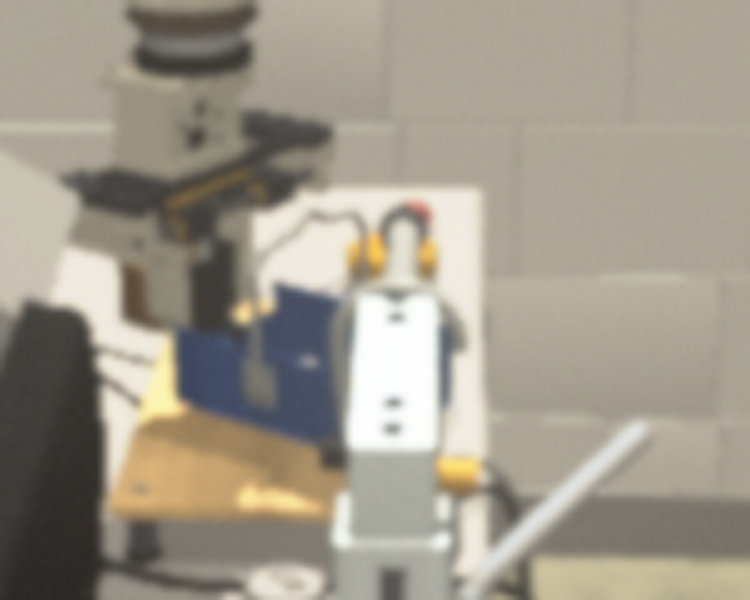

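Call:
{"op": "jog_arm", "data": {
  "series": [
    [0, 0, 3, -0.001, -0.02, 0, 0],
    [0, 0, 4, -0.003, -0.035, 0, 0],
    [0, 0, 4, -0.008, -0.04, 0, 0],
    [0, 0, 4, -0.014, -0.035, 0, 0],
    [0, 0, 4, -0.02, -0.035, 0, 0]
  ]
}}

```text
clock: 23.52
ee_pos: [0.521, 0.064, 0.1138]
tcp_rot: [[0.7, 0.001, 0.714], [-0.714, 0.001, 0.7], [0.0, -1.0, 0.001]]
contact_force: [0.1, -0.3, -3.5]
grip_width: 0.0439
```

Call:
{"op": "jog_arm", "data": {
  "series": [
    [0, 0, 4.5, -0.018, -0.035, 0, 0],
    [0, 0, 0, -0.015, -0.025, 0, 0],
    [0, 0, 0, 0, 0, 0, 0],
    [0, 0, 0, 0, 0, 0, 0],
    [0, 0, 0, 0, 0, 0, 0]
  ]
}}

```text
clock: 24.15
ee_pos: [0.4888, 0.0066, 0.1141]
tcp_rot: [[0.754, 0.002, 0.657], [-0.657, 0.002, 0.754], [0.0, -1.0, 0.002]]
contact_force: [0.3, 0.3, -4.3]
grip_width: 0.0441
```

Run:
```python
from hp import *
o=robot.get_obs(); print({k:np.round(v,4).tolist() for k,v in o.items() if k in('clock','ee_pos','tcp_rot','contact_force','grip_width')})
G=np.array([.4728,-.2069,.29]); R=np.array(o['tcp_rot']); b=o['ee_pos']+.087*R[:,0]-G; print('bail stand',b@SX,b@SY, 'tcp',(o['ee_pos']-G)@SX,(o['ee_pos']-G)@SY)
snap('side','side19'); snap('wrist','w19'); snap('top','top19')
cv2.imwrite('pics/side19z.png',cv2.resize(load('side19')['im'][100:280,200:400,::-1],None,fx=4,fy=3.3,interpolation=cv2.INTER_CUBIC))
cv2.imwrite('pics/top19z.png',cv2.resize(load('top19')['im'][120:300,200:440,::-1],None,fx=3,fy=3,interpolation=cv2.INTER_CUBIC))
```

```text
{'clock': 24.15, 'ee_pos': [0.4888, 0.0066, 0.1141], 'tcp_rot': [[0.7539, 0.0018, 0.6569], [-0.6569, 0.0017, 0.7539], [0.0002, -1.0, 0.0025]], 'contact_force': [0.2859, 0.3245, -4.288], 'grip_width': 0.0441}
bail stand -0.005037683452469104 0.17629829036770792 tcp -0.09017846667956501 0.19418813928027334
```

View pics/side19z.png

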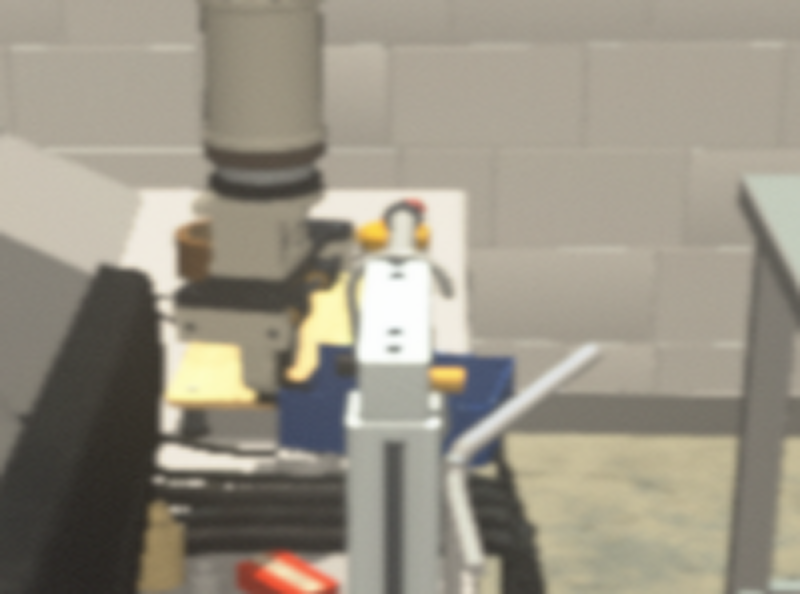

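View pics/top19z.png

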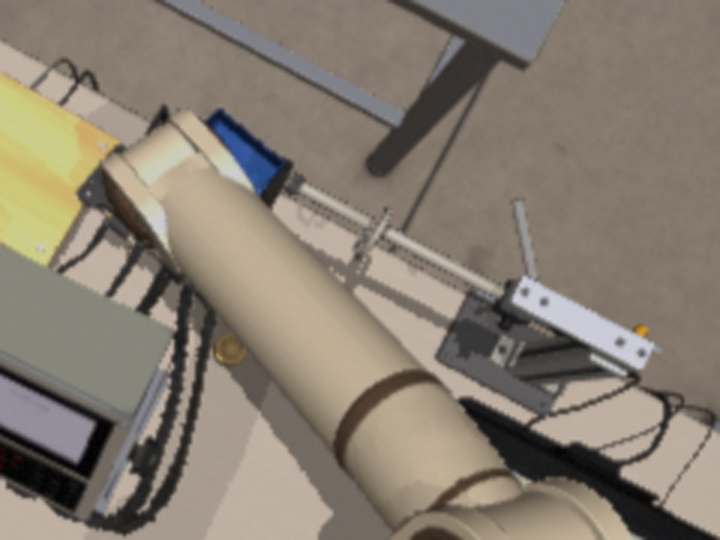

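View pics/w19.png

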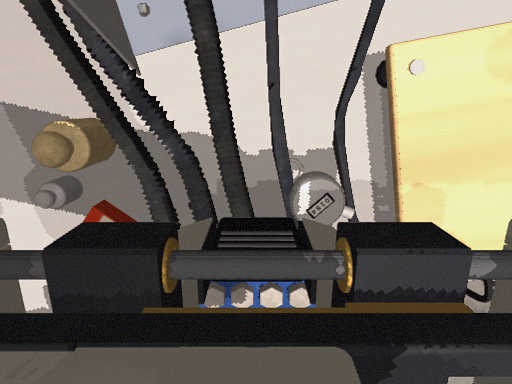

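Run:
```python
from hp import *
W=cloud('top19'); G=np.array([.4728,-.2069,.29]); q=W-G
x=q@SX;y=q@SY
k=(abs(y)<.02)&(abs(x)<.07)&(q[...,2]>-.16)&(q[...,2]<.03)
v,u=np.nonzero(k)
for a,b in zip(v,u): print(b,a,np.round([x[a,b]*1e3,y[a,b]*1e3,q[a,b,2]*1e3],0))
cv2.imwrite('pics/top19y.png',cv2.resize(load('top19')['im'][175:225,295:355,::-1],None,fx=12,fy=12,interpolation=cv2.INTER_CUBIC))
```

```text
328 189 [ 26.  -0. -24.]
329 189 [22. -1. -2.]
330 189 [24. -4. -6.]
328 190 [18.  1. -1.]
329 190 [18. -2.  4.]
330 190 [21. -5. -4.]
321 191 [ 4. 18.  1.]
322 191 [ 5. 16.  4.]
328 191 [14. -0.  2.]
329 191 [15. -3.  4.]
330 191 [17. -6.  3.]
320 192 [-1. 20.  7.]
321 192 [ 0. 17.  7.]
322 192 [ 1. 15.  9.]
323 192 [ 3. 12.  6.]
324 192 [5. 9. 4.]
327 192 [10.  1.  4.]
328 192 [ 9. -1. 10.]
329 192 [12. -4.  4.]
320 193 [-4. 18.  7.]
321 193 [-3. 16.  9.]
322 193 [-1. 13.  7.]
323 193 [ 0. 11.  8.]
324 193 [ 1.  8. 10.]
327 193 [ 6. -0.  6.]
328 193 [ 6. -2. 12.]
329 193 [10. -6.  4.]
319 194 [-7. 19.  3.]
320 194 [-5. 16.  1.]
321 194 [-5. 14.  5.]
322 194 [-4. 12.  7.]
323 194 [-2.  9.  5.]
324 194 [-0.  6.  4.]
325 194 [ 3.  3. -4.]
326 194 [2. 1. 8.]
327 194 [ 4. -2.  5.]
328 194 [ 5. -4.  6.]
320 195 [-8. 15.  1.]
321 195 [-8. 13.  8.]
322 195 [-5. 10.  2.]
323 195 [-4.  7.  4.]
324 195 [-3.  5.  2.]
325 195 [-1.  2.  2.]
326 195 [-2.  0. 12.]
327 195 [-0. -3. 11.]
328 195 [ 3. -6.  5.]
329 195 [ 4. -8.  6.]
330 195 [  6. -11.   4.]
321 196 [-8. 11. -3.]
322 196 [-8.  9.  4.]

[... 1387 characters left out ...]
[   1.   -1. -128.]
320 201 [ -9.   1. -71.]
321 201 [ -8.  -2. -70.]
322 201 [-22.   2.   3.]
323 201 [-19.  -2.  -5.]
324 201 [-19.  -4.   2.]
318 202 [  -8.    2. -108.]
319 202 [-14.   2. -72.]
320 202 [-13.  -1. -69.]
321 202 [-25.   3.  -1.]
322 202 [-23.  -0.  -3.]
323 202 [-23.  -3.   0.]
318 203 [  -9.   -0. -115.]
319 203 [-18.   1. -65.]
320 203 [-28.   3.  -7.]
321 203 [-27.   1.  -4.]
322 203 [-25.  -2.  -6.]
318 204 [-25.   4. -51.]
319 204 [-30.   4. -17.]
320 204 [-29.   1. -18.]
321 204 [-29.  -1.  -9.]
322 204 [-27.  -4. -10.]
318 205 [-30.   3. -40.]
319 205 [-33.   2. -18.]
320 205 [-32.   0. -12.]
321 205 [-31.  -3. -14.]
318 206 [-29.   0. -58.]
319 206 [-29.  -2. -50.]
```

View pics/top19y.png

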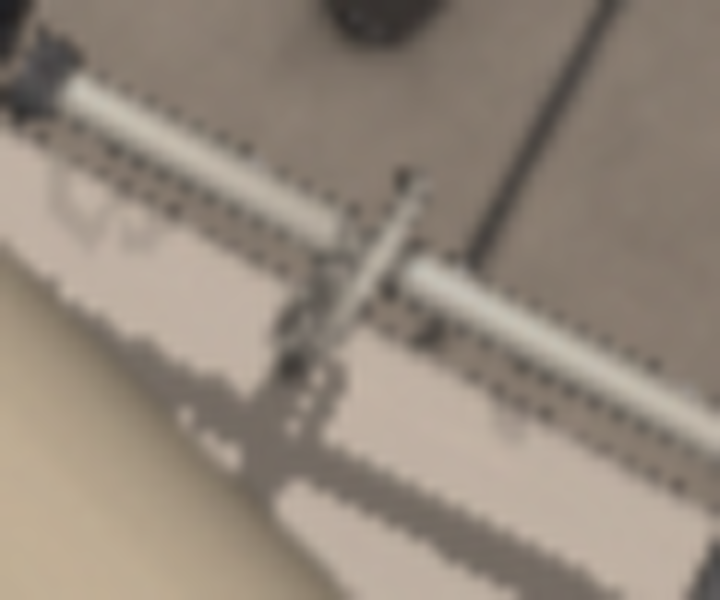

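Top-view depth shows the hook hanging plumb in the groove: inside bottom of the lower curl at stand x≈+3, z≈−131 mm, as expected. Bringing the bin round behind the hook on its robot side.

Call:
{"op": "jog_arm", "data": {
  "series": [
    [0, 0, 0, -0.016, -0.023, 0, 0],
    [0, 0, 0, -0.016, -0.0235, 0, 0],
    [0, 0, 0, -0.0275, -0.0245, -0.003, 0],
    [0, 0, 0, -0.0255, -0.0255, -0.003, 0],
    [0, 0, 0, 0, 0, 0, 0]
  ]
}}

```text
clock: 24.92
ee_pos: [0.4005, -0.0931, 0.1071]
tcp_rot: [[0.751, -0.003, 0.661], [-0.661, -0.0, 0.751], [-0.002, -1.0, -0.002]]
contact_force: [0.4, 0.5, -2.6]
grip_width: 0.0438
```

```bash
cat > st.py <<'E'
from hp import *
G=np.array([.4728,-.2069,.29])
def st():
    o=robot.get_obs(); R=np.array(o['tcp_rot']); b=o['ee_pos']+.087*R[:,0]+[0,0,.0893]; q=b-G
    print(round(o['clock'],2),'bail stand mm',np.round([q@SX*1e3,q@SY*1e3],1),'bail z-.1705',round((b[2]-.1705)*1e3,1),'tcp',np.round(o['ee_pos'],4),'f',np.round(o['contact_force'],1),'yaw',np.round(np.degrees(np.arctan2(R[1,0],R[0,0])),1),'w',round(o['grip_width'],4))
E
python3 - <<'E'
from st import *
st(); snap('side','side20'); snap('wrist','w20'); snap('top','top20')
cv2.imwrite('pics/side20z.png',cv2.resize(load('side20')['im'][100:280,200:400,::-1],None,fx=4,fy=3.3,interpolation=cv2.INTER_CUBIC))
cv2.imwrite('pics/top20z.png',cv2.resize(load('top20')['im'][150:270,230:390,::-1],None,fx=5,fy=5,interpolation=cv2.INTER_CUBIC))
E
```

```text
24.93 bail stand mm [-33.6  45.8] bail z-.1705 25.7 tcp [ 0.4005 -0.0931  0.1071] f [ 0.4  0.5 -2.6] yaw -41.3 w 0.0438
```

View pics/side20z.png

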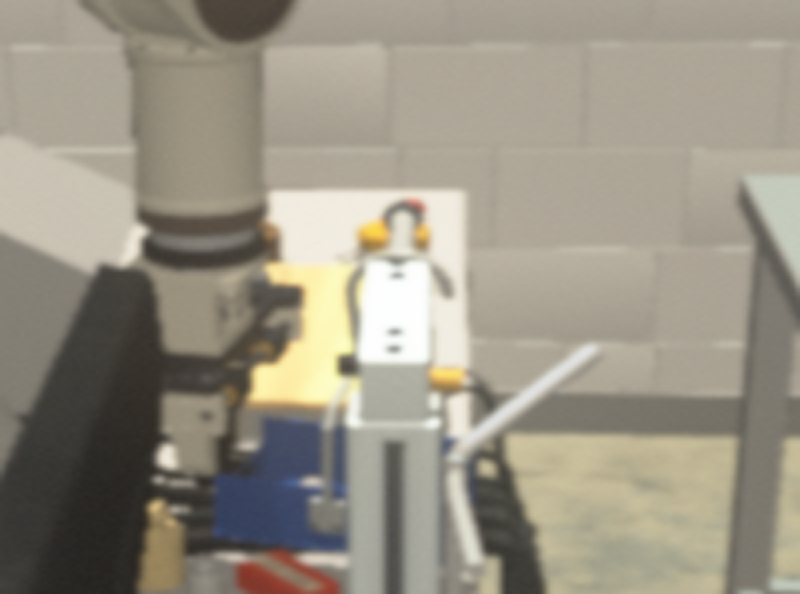

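View pics/top20z.png

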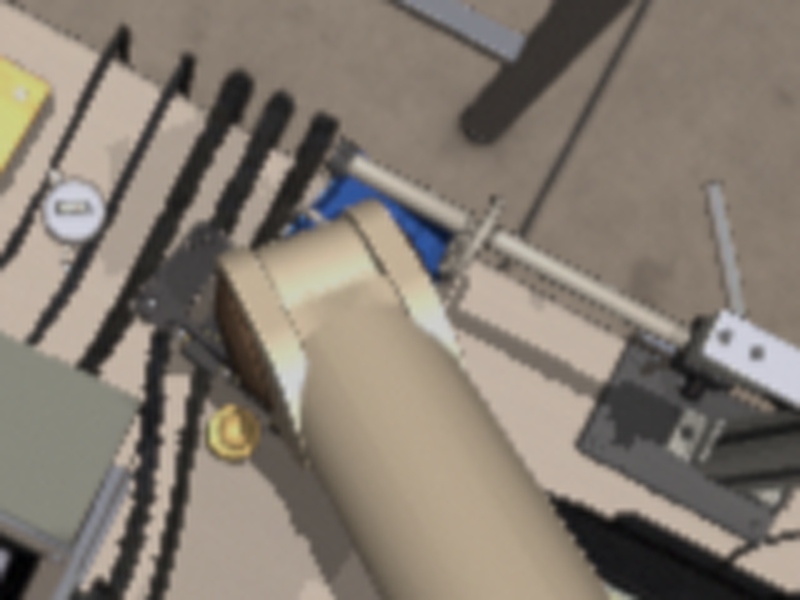

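Call:
{"op": "jog_arm", "data": {
  "series": [
    [0, 0, 0, -0.007, -0.0125, 0, 0],
    [0, 0, 0, -0.009, -0.016, 0, 0],
    [0, 0, 0, -0.006, -0.011, 0, 0],
    [0, 0, 0, 0, 0, 0, 0],
    [0, 0, 0, 0, 0, 0, 0]
  ]
}}

```text
clock: 25.7
ee_pos: [0.3819, -0.13, 0.108]
tcp_rot: [[0.753, 0.002, 0.657], [-0.657, 0.001, 0.753], [0.0, -1.0, 0.002]]
contact_force: [-0.1, 0.1, -3.7]
grip_width: 0.0438
```

Run:
```python
from st import *
st(); snap('side','side21'); snap('wrist','w21'); snap('top','top21')
cv2.imwrite('pics/side21z.png',cv2.resize(load('side21')['im'][150:270,230:380,::-1],None,fx=5,fy=5,interpolation=cv2.INTER_CUBIC))
cv2.imwrite('pics/top21z.png',cv2.resize(load('top21')['im'][150:270,230:390,::-1],None,fx=5,fy=5,interpolation=cv2.INTER_CUBIC))
```

```text
25.7 bail stand mm [-31.8   4.9] bail z-.1705 26.8 tcp [ 0.3819 -0.13    0.108 ] f [-0.1  0.1 -3.7] yaw -41.1 w 0.0438
```

View pics/side21z.png

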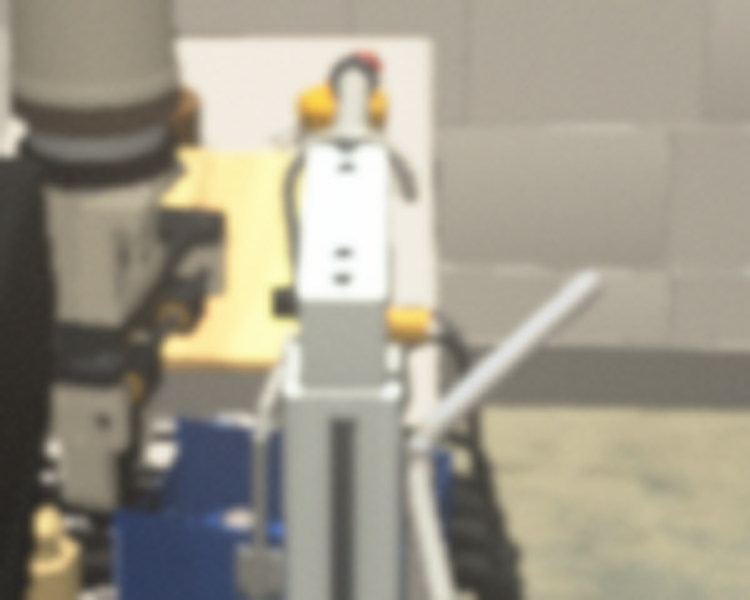

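View pics/top21z.png

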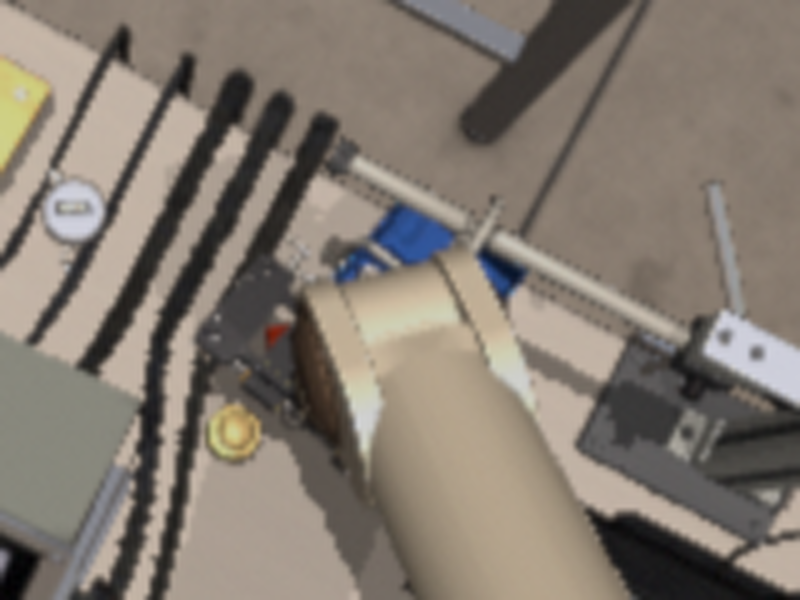

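View pics/w21.png

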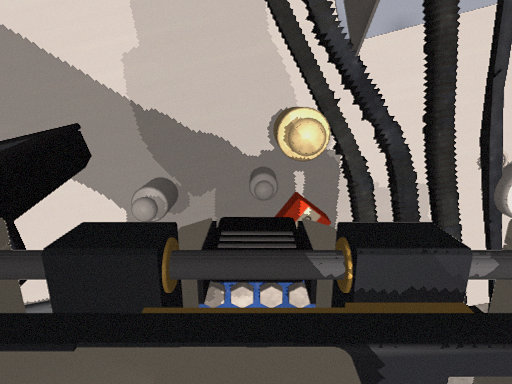

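Run:
```python
from st import *
st()
o=robot.get_obs(); R=np.array(o['tcp_rot']); ex=R[:,0]; ey=R[:,2]; B=o['ee_pos']+.087*ex; B[2]+=.0893
for f in('side21','top21'):
    W=cloud(f); q=W-B; x=q@ex;y=q@ey
    im=load(f)['im'].astype(int); gray=abs(im[...,2]-im[...,0])<25
    k=gray&(abs(x)<.02)&(abs(y)<.065)&(q[...,2]>-.05)&(q[...,2]<.01)
    if f=='side21':k[:, :]&=True
    for a,b in list(zip(*np.nonzero(k)))[:60]: print(f,b,a,np.round([x[a,b]*1e3,y[a,b]*1e3,q[a,b,2]*1e3],0))
```

```text
25.85 bail stand mm [-32.    4.7] bail z-.1705 26.7 tcp [ 0.3816 -0.13    0.1079] f [-1.   0.  -3.7] yaw -41.1 w 0.044
side21 289 217 [10. -5.  0.]
side21 287 218 [ 6. -9. -1.]
side21 288 218 [ 7. -5. -3.]
side21 289 218 [ 9. -1. -4.]
side21 287 219 [ 6. -8. -4.]
side21 287 220 [  7. -11.  -5.]
side21 287 221 [  8. -15.  -6.]
side21 286 223 [  7. -21.  -8.]
side21 286 224 [  7. -22. -10.]
side21 285 225 [  6. -26. -11.]
side21 286 225 [  8. -28.  -9.]
side21 284 226 [  4. -29. -12.]
side21 285 226 [  7. -32. -10.]
side21 286 226 [  8. -28. -12.]
side21 284 227 [  4. -30. -14.]
side21 285 227 [  7. -31. -13.]
side21 286 227 [  8. -28. -14.]
side21 283 228 [  4. -36. -13.]
side21 284 228 [  7. -43. -10.]
side21 285 228 [  8. -36. -13.]
side21 283 229 [  4. -38. -15.]
side21 284 229 [  6. -36. -16.]
side21 285 229 [  9. -38. -15.]
side21 282 230 [  3. -45. -14.]
side21 283 230 [  6. -44. -14.]
side21 284 230 [  8. -44. -14.]
side21 282 231 [  4. -47. -16.]
side21 283 231 [  7. -50. -14.]
side21 284 231 [  8. -46. -16.]
side21 282 232 [  4. -47. -18.]
side21 283 232 [  7. -50. -17.]
side
[... 893 characters left out ...]
ide21 283 242 [  8. -55. -39.]
top21 301 197 [  3.  55. -24.]
top21 302 197 [  5.  52. -25.]
top21 300 198 [  2.  55. -43.]
top21 301 198 [  1.  53. -27.]
top21 302 198 [  1.  50. -19.]
top21 303 198 [  3.  48. -15.]
top21 304 198 [  5.  45. -14.]
top21 300 199 [  0.  53. -50.]
top21 301 199 [  1.  50. -42.]
top21 303 199 [ -0.  46. -13.]
top21 304 199 [ 1. 43. -9.]
top21 305 199 [  4.  41. -15.]
top21 305 200 [  2.  38. -15.]
top21 306 200 [  4.  36. -16.]
top21 307 200 [  6.  34. -15.]
top21 306 201 [  1.  34. -16.]
top21 307 201 [ 2. 32. -8.]
top21 308 201 [  5.  29. -12.]
top21 307 202 [  1.  29. -14.]
top21 308 202 [ 1. 27. -7.]
top21 309 202 [ 4. 25. -7.]
top21 309 203 [  2.  22. -11.]
```

Call:
{"op": "jog_arm", "data": {
  "series": [
    [0, 0, 0, 0.004, -0.004, -0.003, 0],
    [0, 0, 0, 0.005, -0.003, 0, 0],
    [0, 0, 0, 0.004, -0.003, 0, 0],
    [0, 0, 0, 0.004, -0.003, 0, 0],
    [0, 0, 0, 0, 0, 0, 0]
  ]
}}

```text
clock: 26.48
ee_pos: [0.3987, -0.1438, 0.1049]
tcp_rot: [[0.753, 0.001, 0.658], [-0.658, 0.001, 0.753], [0.0, -1.0, 0.002]]
contact_force: [0.6, -0.3, -3.9]
grip_width: 0.0437
```

Run:
```python
from st import *
st(); snap('side','side22'); snap('top','top22');st()
cv2.imwrite('pics/side22z.png',cv2.resize(load('side22')['im'][150:270,230:380,::-1],None,fx=5,fy=5,interpolation=cv2.INTER_CUBIC))
cv2.imwrite('pics/top22z.png',cv2.resize(load('top22')['im'][170:230,270:350,::-1],None,fx=10,fy=10,interpolation=cv2.INTER_CUBIC))
```

```text
26.48 bail stand mm [-10.4   0.8] bail z-.1705 23.7 tcp [ 0.3987 -0.1438  0.1049] f [ 0.6 -0.3 -3.9] yaw -41.2 w 0.0437
26.57 bail stand mm [-11.1   0.9] bail z-.1705 23.5 tcp [ 0.3981 -0.1435  0.1047] f [ 0.1 -0.2 -3.3] yaw -41.2 w 0.044
```

View pics/top22z.png

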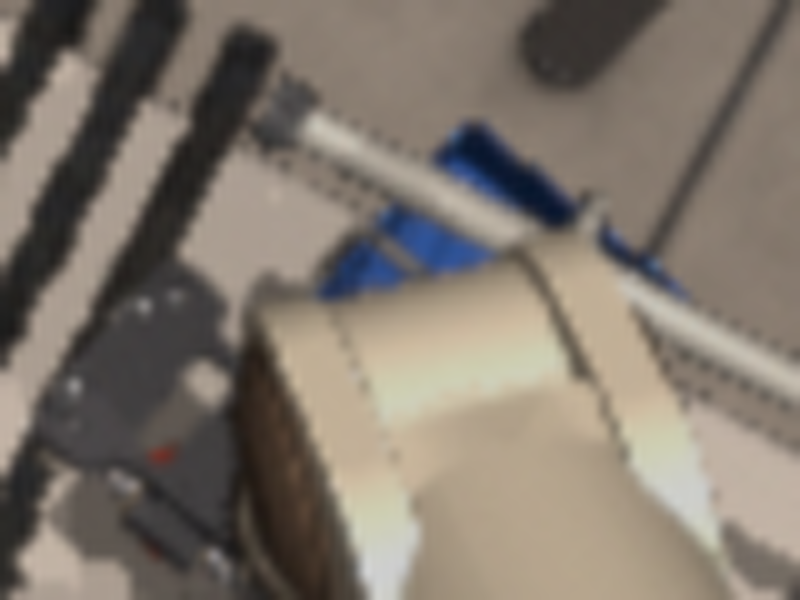

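View pics/side22z.png

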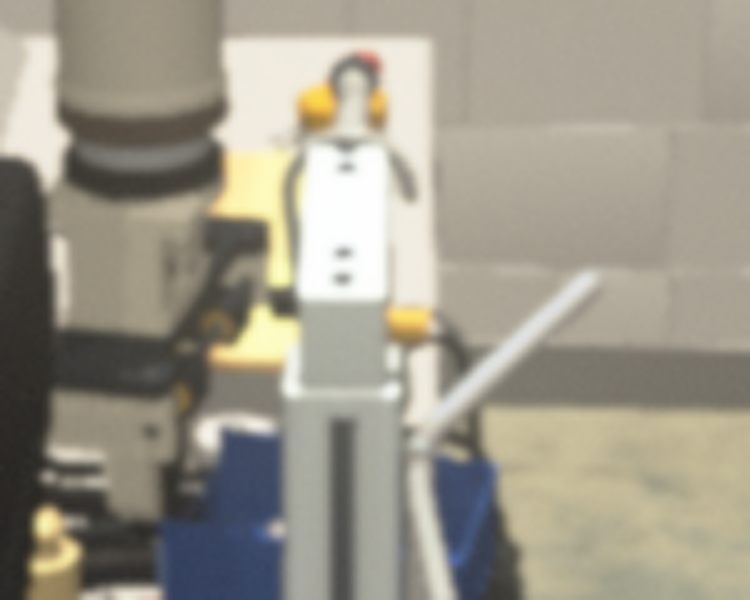

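Call:
{"op": "jog_arm", "data": {
  "series": [
    [0, 0, 0, 0.0035, -0.002, -0.002, 0],
    [0, 0, 0, 0.0015, -0.001, -0.003, 0],
    [0, 0, 0, 0.001, -0.0005, -0.004, 0],
    [0, 0, 0, 0, 0, -0.003, 0],
    [0, 0, 0, 0, 0, 0, 0]
  ]
}}

```text
clock: 27.2
ee_pos: [0.4039, -0.1469, 0.0925]
tcp_rot: [[0.753, 0.0, 0.658], [-0.658, 0.001, 0.753], [-0.001, -1.0, 0.001]]
contact_force: [0.3, 0.4, -3.4]
grip_width: 0.0439
```

Run:
```python
from st import *
st(); snap('side','side23');st()
cv2.imwrite('pics/side23z.png',cv2.resize(load('side23')['im'][150:270,230:380,::-1],None,fx=5,fy=5,interpolation=cv2.INTER_CUBIC))
```

```text
27.2 bail stand mm [-4.3  0.8] bail z-.1705 11.2 tcp [ 0.4039 -0.1469  0.0925] f [ 0.3  0.4 -3.4] yaw -41.1 w 0.0439
27.25 bail stand mm [-4.2  0.8] bail z-.1705 11.4 tcp [ 0.404  -0.1469  0.0926] f [ 0.3  0.2 -4.6] yaw -41.1 w 0.0439
```

View pics/side23z.png

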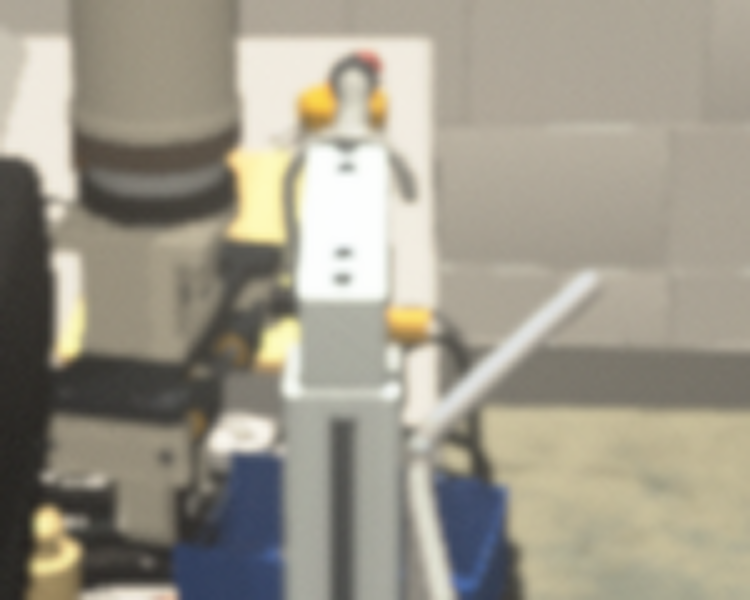

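Call:
{"op": "jog_arm", "data": {
  "series": [
    [0, 0, 0, 0.0015, -0.001, -0.003, 0],
    [0, 0, 0, 0.0015, -0.001, -0.003, 0],
    [0, 0, 0, 0, 0, -0.003, 0],
    [0, 0, 0, 0, 0, -0.003, 0],
    [0, 0, 0, 0, 0, 0, 0]
  ]
}}

```text
clock: 27.88
ee_pos: [0.407, -0.149, 0.0805]
tcp_rot: [[0.753, 0.0, 0.658], [-0.658, 0.001, 0.753], [-0.001, -1.0, 0.001]]
contact_force: [-0.1, -0.7, -3.1]
grip_width: 0.0434
```

Run:
```python
from st import *
st(); snap('side','side24');st()
```

```text
27.88 bail stand mm [-0.6  0.4] bail z-.1705 -0.7 tcp [ 0.407  -0.149   0.0805] f [-0.1 -0.7 -3.1] yaw -41.1 w 0.0434
27.93 bail stand mm [-0.5  0.5] bail z-.1705 -0.5 tcp [ 0.4071 -0.149   0.0807] f [ 0.5  0.4 -3. ] yaw -41.1 w 0.0438
```

Call:
{"op": "jog_arm", "data": {
  "series": [
    [0, 0, 0, 0, 0, -0.002, 0],
    [0, 0, 0, 0, 0, -0.002, 0],
    [0, 0, 0, 0, 0, -0.001, 0],
    [0, 0, 0, 0, 0, 0, 0],
    [0, 0, 0, 0, 0, 0, 0]
  ]
}}

```text
clock: 28.55
ee_pos: [0.4074, -0.1491, 0.0759]
tcp_rot: [[0.753, 0.001, 0.658], [-0.658, 0.001, 0.753], [0.0, -1.0, 0.001]]
contact_force: [-0.1, -0.6, -2.0]
grip_width: 0.0437
```

Call:
{"op": "jog_arm", "data": {
  "series": [
    [0, 0, 0, 0, 0, -0.001, 0],
    [0, 0, 0, 0, 0, -0.001, 0],
    [0, 0, 0, 0, 0, 0, 0],
    [0, 0, 0, 0, 0, 0, 0],
    [0, 0, 0, 0, 0, 0, 0]
  ]
}}

```text
clock: 29.18
ee_pos: [0.4074, -0.1491, 0.0739]
tcp_rot: [[0.753, 0.001, 0.658], [-0.658, 0.001, 0.753], [0.0, -1.0, 0.001]]
contact_force: [-0.1, -0.6, 0.9]
grip_width: 0.044
```

Run:
```python
from st import *
st(); snap('side','side25');st(); snap('top','top25');st()
```

```text
29.18 bail stand mm [-0.2  0.5] bail z-.1705 -7.2 tcp [ 0.4074 -0.1491  0.0739] f [-0.1 -0.6  0.9] yaw -41.1 w 0.044
29.23 bail stand mm [-0.2  0.5] bail z-.1705 -7.3 tcp [ 0.4073 -0.1491  0.0739] f [-0.7 -0.1  1.1] yaw -41.2 w 0.0435
29.27 bail stand mm [-0.2  0.5] bail z-.1705 -7.3 tcp [ 0.4073 -0.1491  0.0739] f [ 0.7 -0.8  2.2] yaw -41.2 w 0.044
```

Call:
{"op": "jog_arm", "data": {
  "series": [
    [0, 0, 0, 0, 0, 0.0005, 0],
    [0, 0, 0, 0, 0, 0, 0.49],
    [0, 0, 0, 0, 0, 0, 0.52],
    [0, 0, 0, 0, 0, 0, 0.55],
    [0, 0, 0, 0, 0, 0, 0.6]
  ]
}}

```text
clock: 29.9
ee_pos: [0.4071, -0.1491, 0.0743]
tcp_rot: [[0.753, 0.001, 0.658], [-0.658, 0.001, 0.753], [-0.0, -1.0, 0.001]]
contact_force: [-0.1, -0.8, -0.6]
grip_width: 0.0543
```

Call:
{"op": "jog_arm", "data": {
  "series": [
    [0, 0, 0, 0, 0, 0, 0.65],
    [0, 0, 0, 0, 0, 0, 0.65],
    [0, 0, 0, 0, 0, 0, 0.65],
    [0, 0, 0, 0, 0, 0, 0.65],
    [0, 0, 0, 0, 0, 0, 0.65]
  ]
}}

```text
clock: 30.52
ee_pos: [0.4071, -0.1491, 0.0743]
tcp_rot: [[0.753, 0.001, 0.658], [-0.658, 0.001, 0.753], [-0.0, -1.0, 0.001]]
contact_force: [0.2, -0.7, 0.5]
grip_width: 0.0595
```

Run:
```python
from st import *
st(); snap('side','side26');snap('wrist','w26'); snap('top','top26');st()
cv2.imwrite('pics/side26z.png',cv2.resize(load('side26')['im'][150:270,230:380,::-1],None,fx=5,fy=5,interpolation=cv2.INTER_CUBIC))
```

```text
30.52 bail stand mm [-0.4  0.4] bail z-.1705 -6.9 tcp [ 0.4071 -0.1491  0.0743] f [ 0.2 -0.7  0.5] yaw -41.2 w 0.0595
30.68 bail stand mm [-0.4  0.4] bail z-.1705 -6.9 tcp [ 0.4072 -0.1491  0.0743] f [-0.  -0.9  0.2] yaw -41.2 w 0.0597
```

View pics/side26z.png

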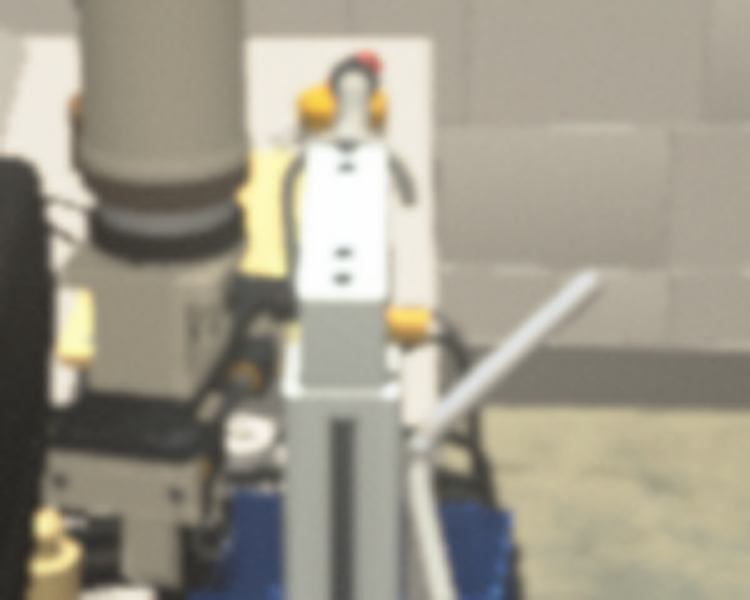

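View pics/w26.png

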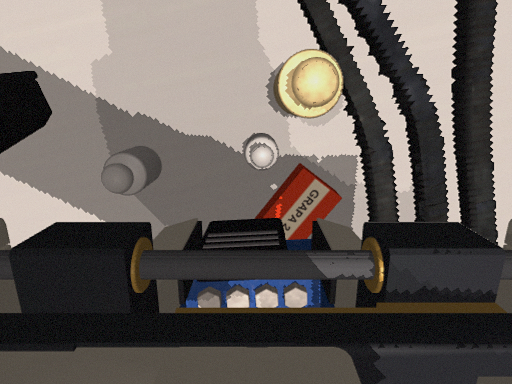

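Call:
{"op": "jog_arm", "data": {
  "series": [
    [0, 0, 0, 0, 0, 0, 0.9],
    [0, 0, 0, 0, 0, 0, 0.9],
    [0, 0, 0, 0, 0, 0, 0.9],
    [0, 0, 0, 0, 0, 0, 0.9],
    [0, 0, 0, 0, 0, 0, 0.9]
  ]
}}

```text
clock: 31.3
ee_pos: [0.4071, -0.1491, 0.0743]
tcp_rot: [[0.753, 0.001, 0.658], [-0.658, 0.001, 0.753], [-0.0, -1.0, 0.001]]
contact_force: [0.0, 0.4, 0.1]
grip_width: 0.0826
```

Run:
```python
from st import *
st(); snap('wrist','w27'); st()
```

```text
31.3 bail stand mm [-0.4  0.4] bail z-.1705 -6.9 tcp [ 0.4071 -0.1491  0.0743] f [0.  0.4 0.1] yaw -41.2 w 0.0826
31.35 bail stand mm [-0.4  0.4] bail z-.1705 -6.9 tcp [ 0.4072 -0.1491  0.0743] f [0.6 0.2 0.4] yaw -41.2 w 0.0827
```

View pics/w27.png

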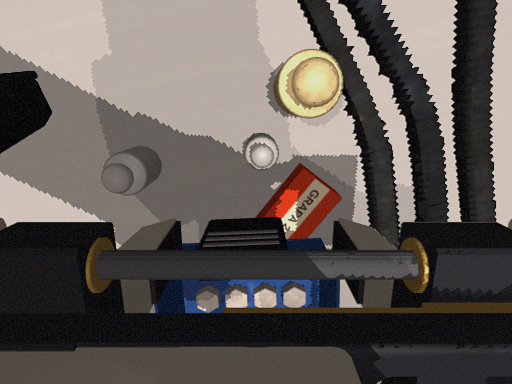

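Bin stays still with fingers clear on both sides. Retreating straight up, then back.

Call:
{"op": "jog_arm", "data": {
  "series": [
    [0, 0, 0, 0, 0, 0.01, 0.9],
    [0, 0, 0, 0, 0, 0.02, 0.9],
    [0, 0, 0, 0, 0, 0.03, 0.9],
    [0, 0, 0, -0.004, 0.003, 0.03, 0.9],
    [0, 0, 0, -0.008, 0.007, 0.04, 0.9]
  ]
}}

```text
clock: 31.98
ee_pos: [0.3949, -0.1387, 0.2054]
tcp_rot: [[0.753, 0.0, 0.658], [-0.658, 0.002, 0.753], [-0.001, -1.0, 0.002]]
contact_force: [0.0, -1.4, 0.5]
grip_width: 0.0827
```

Call:
{"op": "jog_arm", "data": {
  "series": [
    [0, 0, 0, -0.008, 0.007, 0.05, 0.9],
    [0, 0, 0, -0.008, 0.007, 0.05, 0.9],
    [0, 0, 0, -0.008, 0.007, 0.05, 0.9],
    [0, 0, 0, 0, 0, 0.03, 0.9],
    [0, 0, 0, 0, 0, 0, 0.9]
  ]
}}

```text
clock: 32.6
ee_pos: [0.3721, -0.1194, 0.3824]
tcp_rot: [[0.752, -0.0, 0.659], [-0.659, -0.004, 0.752], [0.003, -1.0, -0.004]]
contact_force: [-0.2, -0.3, -1.2]
grip_width: 0.0827
```

Run:
```python
from st import *
st(); snap('wrist','w28'); snap('side','side28'); snap('top','top28')
cv2.imwrite('pics/side28z.png',cv2.resize(load('side28')['im'][150:290,230:390,::-1],None,fx=4.5,fy=4.2,interpolation=cv2.INTER_CUBIC))
```

```text
32.6 bail stand mm [-45.5   9.2] bail z-.1705 301.4 tcp [ 0.3721 -0.1194  0.3824] f [-0.2 -0.3 -1.2] yaw -41.2 w 0.0827
```

View pics/w28.png

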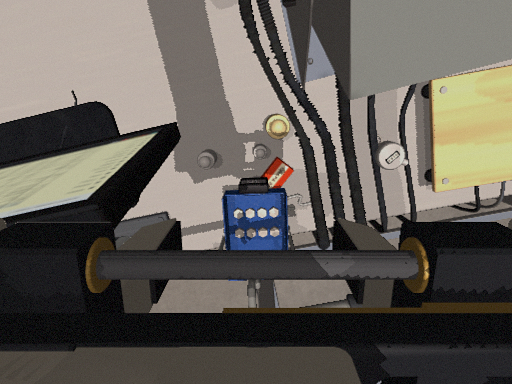

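View pics/side28z.png

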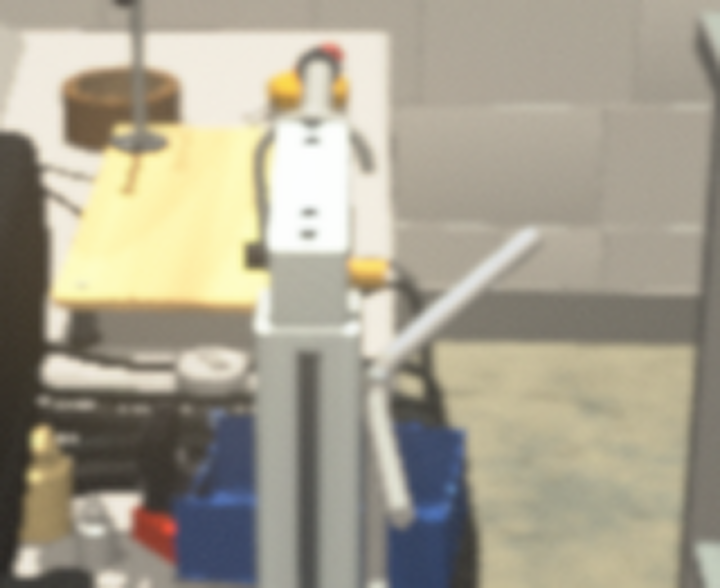

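Call:
{"op": "jog_arm", "data": {
  "series": [
    [0, 0, 0, 0, 0, 0.05, 0.9],
    [0, 0, 6, 0.015, -0.02, 0.02, 0.9],
    [0, 0, 6, 0.02, -0.02, 0, 0.9],
    [0, 0, 0, 0.02, -0.02, 0, 0.9],
    [0, 0, 0, 0, 0, 0, 0.9]
  ]
}}

```text
clock: 33.38
ee_pos: [0.4259, -0.1804, 0.4482]
tcp_rot: [[0.873, -0.004, 0.488], [-0.488, 0.008, 0.873], [-0.007, -1.0, 0.005]]
contact_force: [0.4, 1.0, 0.1]
grip_width: 0.0826
```

Run:
```python
from st import *
st(); snap('wrist','w29'); snap('top','top29')
cv2.imwrite('pics/w29z.png',cv2.resize(load('w29')['im'][90:250,140:340,::-1],None,fx=4,fy=3.7,interpolation=cv2.INTER_CUBIC))
W=cloud('w29'); q=W-G; s=q@SY; k=(q[...,2]>0)&(abs(s)<.03)&(abs(q@SX)<.012); P=q[k]; s=s[k]
for a in np.arange(-.03,.03,.003):
    m=(s>=a)&(s<a+.003)
    if m.any(): print(round(a*1e3),m.sum(),np.round(np.percentile(P[m,2],[50,95])*1e3,1))
im=load('w29')['im'].astype(int); blue=(im[...,2]>im[...,0]+30)&(im[...,2]>60); Q=W[blue]; Q=Q[(Q[:,2]>.02)&(Q[:,2]<.1)]
q=Q-G; print('bin', len(Q), np.percentile(Q[:,2],[2,50,98]))
r=(Q[:,2]>np.percentile(Q[:,2],60)); A=np.c_[Q[r][:,:2]-Q[r][:,:2].mean(0),np.ones(r.sum())]; print(len(A),np.linalg.lstsq(A,Q[r][:,2],rcond=None)[0])
```

```text
33.38 bail stand mm [33.1  0.2] bail z-.1705 366.4 tcp [ 0.4259 -0.1804  0.4482] f [0.4 1.  0.1] yaw -29.2 w 0.0826
-30 40 [5.2 6.8]
-27 34 [5.2 7. ]
-24 38 [4.7 7.2]
-21 38 [5.3 6.9]
-18 42 [5.  6.8]
-15 41 [5.  6.9]
-12 38 [4.7 6.3]
-9 20 [3.2 5.7]
-6 57 [7.5 9.4]
-3 62 [ 8.7 10.4]
0 41 [7.7 9.3]
3 19 [1.8 3.1]
6 22 [3.6 5.9]
9 39 [5.2 7.1]
12 42 [5.2 7.5]
15 40 [5.1 6.8]
18 38 [5.3 6.6]
21 32 [5.2 7.1]
24 40 [4.9 6.5]
27 42 [5.  6.8]
bin 2936 [0.03626532 0.03942175 0.08879705]
1174 [-0.1896094   0.05427604  0.04895555]
```

View pics/w29z.png

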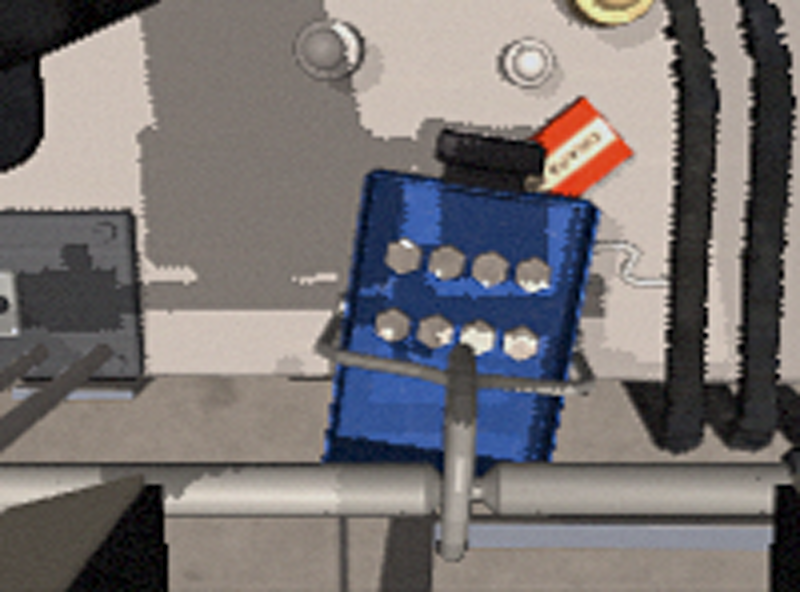

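Run:
```python
from st import *
st(); snap('wrist','w30')
for f in('w29','w30'):
    W=cloud(f); im=load(f)['im'].astype(int); blue=(im[...,2]>im[...,0]+30)&(im[...,2]>60); Q=W[blue]; Q=Q[(Q[:,2]>.025)&(Q[:,2]<.05)]
    for _ in range(3):
        c=Q[:,:2].mean(0); A=np.c_[Q[:,:2]-c,np.ones(len(Q))]; s=np.linalg.lstsq(A,Q[:,2],rcond=None)[0]; r=Q[:,2]-A@s; Q=Q[abs(r)<.003]
    print(f,len(Q),'slope',s,'tilt',np.hypot(s[0],s[1]))
    h=W[90+33:90+52,140+110:140+136].reshape(-1,3); print('handle top',np.nanmedian(h,0))
```

```text
33.48 bail stand mm [31.7  1.8] bail z-.1705 367.2 tcp [ 0.4254 -0.1784  0.449 ] f [-1.   0.6 -0.2] yaw -29.1 w 0.0825
w29 2645 slope [ 0.02697168 -0.01014842  0.03923402] tilt 0.028817736879924827
handle top [ 0.40914051 -0.15721691  0.09698448]
w30 2637 slope [ 0.02622814 -0.01089753  0.03925425] tilt 0.028401961028425904
handle top [ 0.40878468 -0.15647345  0.09011324]
```

Call:
{"op": "jog_arm", "data": {
  "series": [
    [0, 0, 0, 0, 0, 0, 0.9],
    [0, 0, 0, 0, 0, 0, 0.9],
    [0, 0, 0, 0, 0, 0, 0.9],
    [0, 0, 0, 0, 0, 0, 0.9],
    [0, 0, 0, 0, 0, 0, 0.9]
  ]
}}

```text
clock: 34.15
ee_pos: [0.4258, -0.1792, 0.4503]
tcp_rot: [[0.873, -0.003, 0.488], [-0.488, -0.0, 0.873], [-0.003, -1.0, -0.002]]
contact_force: [-1.2, 0.2, 0.2]
grip_width: 0.0826
```

Run:
```python
from st import *
snap('wrist','w31')
a=load('w29')['im'].astype(int);b=load('w31')['im'].astype(int); d=abs(a-b).sum(2)[90:230,140:340]; print('changed px',(d>60).sum())
W=cloud('w31');h=W[123:142,250:276].reshape(-1,3); print('handle top',np.nanmedian(h,0))
W0,W1=cloud('w1'),cloud('w31')
st()
```

```text
changed px 5070
handle top [ 0.40950459 -0.15873872  0.09093462]
34.2 bail stand mm [32.5  1.1] bail z-.1705 368.9 tcp [ 0.4258 -0.1793  0.4503] f [-0.7  0.3 -0.9] yaw -29.2 w 0.0824
```

Run:
```python
from st import *
snap('side','s32'); snap('side','s33'); snap('side','s34')
a,b=[load(f)['im'].astype(int)[150:290,230:390] for f in('s32','s34')]; print('static side diff px',(abs(a-b).sum(2)>60).sum())
robot.hand_in(); st()
```

```text
static side diff px 0
the job is handed in; nothing more can be done
the job is handed in; nothing more can be done
```

The S-hook hangs in the load bar's groove, let go, and the bin hangs free by its bail in the hook's lower curl. I handed the job in at about 34 s of the 72 s. The verdict is not reported back.

**How it went**
- I gripped the bin's handle twice. The first grip had to be tilted to clear the ball on the hook's post, so I set the bin down on the riser and took it again upright.
- I brought the bin in from behind the hook's tip, lowered it until the bail took the load, then opened the fingers and backed off.

**Last checks**
- **Hook:** its top stands about 3.3 mm above the bar. The groove would give 3.5 mm and the smooth part 8 mm, so it is seated in the groove.
- **Bin:** its bottom is about 36 mm above the bench, it tilts about 0.03 rad, and no pixels changed between side pictures taken 0.1 s apart.
- **Load on the bar:** I estimate it peaked at about 5–6 N, from the wrist force readings.
- **Other things:** those in view looked unmoved; I did not measure them again.

**What disagreed or failed**
- The side camera put the bail about 4 mm further along its x than the top camera. I went by the top camera, and the bail went in without touching.
- My frame-difference check with the wrist camera told me nothing, because the arm was still drifting. The side pictures replaced it.

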